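# Reagents back into their spill trays

## Task

Tidy the lab bench: put each of the four containers (square bottle, wide jar, slim bottle, oblong slide box) into the empty spill tray whose shape and size match it, sitting flat on the tray's floor inside the rim. Keep them upright, set them down gently without dropping them, and leave the flask and the timer where they are.

Things in the scene. Friction and masses are not known exactly. Their poses are not given: they have to be found in the camera images.
- square_bottle: Square reagent bottle, white plastic with blue screw cap: body 50 x 50 mm and 74 mm tall with upright flat sides, then a short sloping shoulder and a 30 mm wide cap, 102 mm tall overall. 0.18 to 0.35 kg. Stands loose and upright; x and y axes square to the flat sides. Origin: centre of the underside, z up.
- jar: Wide round jar, white plastic with a wide blue lid: 60 mm diameter, straight sides up to 56 mm, lid 58 mm diameter from there to 72 mm overall. 0.14 to 0.28 kg. Stands loose and upright. Origin: centre of the underside, z up.
- slim_bottle: Slim round bottle, white plastic with blue cap: 36 mm diameter, straight sides up to 68 mm, then a short shoulder and a 24 mm wide cap, 94 mm tall overall. 0.07 to 0.14 kg. Stands loose and upright. Origin: centre of the underside, z up.
- slide_box: Oblong box for microscope slides, white plastic with blue lid (lid and box are one rigid piece): 92 mm long (x axis; lid 94 mm), 40 mm wide (y axis), 50 mm tall. 0.09 to 0.18 kg. Lies loose and flat, lid up. Origin: centre of the underside, z up.
- square_tray: White plastic spill tray fixed to the bench: floor 3 mm thick, rim wall 4 mm thick and 10 mm high above the bench. Square, 74 mm outside, 66 mm inside; x and y axes square to its sides. Origin: centre of the underside, z up.
- large_round_tray: White plastic spill tray fixed to the bench: floor 3 mm thick, rim wall 4 mm thick and 10 mm high above the bench. Round, 86 mm outside diameter, 78 mm inside. Origin: centre of the underside, z up.
- small_round_tray: White plastic spill tray fixed to the bench: floor 3 mm thick, rim wall 4 mm thick and 10 mm high above the bench. Round, 60 mm outside diameter, 52 mm inside. Origin: centre of the underside, z up.
- oblong_tray: White plastic spill tray fixed to the bench: floor 3 mm thick, rim wall 4 mm thick and 10 mm high above the bench. Oblong, outside 118 mm along its x axis by 64 mm along its y axis, inside 110 x 56 mm. Origin: centre of the underside, z up.
- flask: Bystander: conical flask of greenish glass, 64 mm across at the foot, 104 mm tall, standing loose; not to be moved. Origin: centre of the underside, z up.
- timer: Bystander: flat grey bench timer, 62 x 62 mm and 26 mm high, with a greenish display window and three small black buttons on top, lying loose; not to be moved. Origin: centre of the underside, z up.

How it is judged:
By the outcome, as a careful person would: the job done as asked, in the order asked, and still so for the second after the job is handed in, with the robot touching nothing.
It also fails if it takes over 128 s, if anything falls off the work surface, if the arm or the gripper's body presses on something with over 40 N, if the wrist force passes 120 N, or if a joint passes its speed limit or range.

## Robot

A 6-joint arm with a two-finger parallel gripper is mounted at the origin on the work surface. World frame = base frame: x ahead of the robot, y to its left, z up, the work surface at z = 0. Lengths are in m, angles in rad, forces in N, time in s.
With the tool pointing down it reaches from about 0.375 to 0.9 m from the base axis. Payload 3.1 kg.
Tool frame: the origin (TCP) lies at the very end of the fingers, on their centre line; the grasp point (between the pads) lies 19 mm behind it (hold_point_z is the distance from the TCP to the grasp point, in m); z points along the fingers, x is the direction in which the jaws open and shut, and the axes are right-handed (so a half turn about z gives the same grasp; the last joint's range is limited). The gripper opens to 87 mm and grips with 3 to 60 N. Pads are 19 mm wide; open, the fingers measure 117 mm over their backs; the gripper's body (75 mm by 190 mm) begins 51 mm behind the grasp point.
Start: joints at [-1.524, 0.527, 1.433, -0, 1.181, -0.178], TCP at [0.14, -0.609, 0.186] pointing down, gripper open.
Joint ranges: [-3.08, 3.08], [-0.75, 2.2], [0.22, 2.44], [-1.43, 4.57], [0, 2.65], [-2.85, 2.85]. Speed limits (rad/s): [2.79, 2.79, 3.14, 3.14, 3.14, 3.14].

## Interface

Orientations are given as a unit quaternion [x, y, z, w].
In Python, from rig import * gives the robot as it stands.
- The arm moves only by the tool carry_out, never from a script. Its argument "deltas" is a list of rows, each a list of 7 numbers: the closure, from -1 (fully open) to 1 (shut), then the shift along the tool's x, y, z in units of 25 mm (1.0 is 25 mm), then the turn, a rotation vector about the tool's x, y, z in degrees. In form: [[jaw, x, y, z, rx, ry, rz], ...]. A call has 1 to 8 rows; each row is the pose to reach, as a shift and turn from the pose commanded when the call began, along the tool's axes at that moment; what a row does not reach only later rows make up. A row lasts 1/10 s, in which the tool goes at most 50 mm and 8.59 degrees, less where a joint would pass 70% of its speed; a pose out of reach is approached as far as the arm can. A call with a gripper value outside its range is refused whole. The fingers move at their own pace and stop on an object; "force" is the grip in N (left out, the last holds). Time passes only in rows, so rows that repeat a pose let the fingers close. It gives the time, the measured TCP pose, the force and the opening at its end, in the units of the state.
- get_obs(): the state, without advancing time (a new reading comes with each control period).
- camera(name): name is "scene" or "top"; returns (picture, depth): 420x560x3 uint8, red, green, blue; 420x560 float32, m along the optical axis (not along the pixel's ray), 0 where there is no reading.
- camera_info(name): a dict with "mtx" (3x3 intrinsics, pixels), "dist_coeffs" ([k1, k2, p1, p2, k3] as OpenCV has them; the pictures are not rectified), "origin" and "rotation" of the camera in the world. Camera axes: x right, y down, z forward; pixel columns grow to the right and rows downward; lengths in m; the calibration is good to about 2 mm. A picture is of the moment at which its call begins. camera_info takes no time and is no camera call.
- hand_in(): hands the job in, once; it reports no verdict.
Trained networks look in the newest picture that a camera, given by its name, has taken for a name from the list of things; names that differ only in an ending like _2 or _b are one class to them, and where a whole thing is asked for, a point or a joint stands for the part that bears it (a point fixed in the world has none). Each returns a list of dicts, best first, with "score" (0 to 1); they miss things now and then, are a little off and sometimes report something else, mostly with a low value. They report only what shows in the picture. A call takes as long as a camera call.
- spot_in(camera, target): "pixel" ([row, column] in pixels, amid what is visible of it).
The state is a dict: "time": time; "q": joint angles; "joint_velocities": joint speeds; "joint_torque": joint torques, N m; "position": TCP position; "tool_rot": TCP orientation; "ft_force": force on the tool from outside, world axes, zero at the start; "moment": the same for the moment, N m; "grip_width": finger opening in m.
Only numpy, scipy, OpenCV 4.12 (cv2) and the standard library are available. Lean on these libraries where they do the work, as an engineer would, in place of code of your own. Each camera call takes 0.05 s, during which the arm holds its last target.

## Working session

There is one attempt and no reset: what is moved stays moved. The work goes in short steps, Python scripts to look and compute and a tool call to move; the robot and the scene stay as the last step left them, time stands still between calls to the robot, and variables do not carry over. Pictures are saved under pics/ and viewed, and the job is handed in when it is done.

Besides the shell and the picture viewer there is one more tool, called after "Request:" as name(argument=value, ...) on one line, values as JSON. carry_out: Moves the arm, as the interface text tells. Its arguments: {"type":"object","properties":{"deltas":{"type":"array"},"force":{"type":"number"}},"required":["deltas"]}

```bash
mkdir -p pics; ls; python3 - <<'E'
from rig import *
import cv2
for n in("scene","top"):
    p,d=camera(n); cv2.imwrite(f"pics/{n}0.png",p[:,:,::-1]); i=camera_info(n); print(n,i)
    import numpy as np; np.save(f"{n}0.npy",d)
print(get_obs())
E
```

```text
pics
scene {'mtx': array([[531.34276427,   0.        , 281.69801725],
       [  0.        , 531.34276427, 208.71033863],
       [  0.        ,   0.        ,   1.        ]]), 'dist_coeffs': array([-0.09859014,  0.        ,  0.        ,  0.        ,  0.        ]), 'origin': array([1.06822459, 0.80798088, 0.78097922]), 'rotation': array([ 0.26883697,  0.85549879, -0.42337359, -0.12885381])}
top {'mtx': array([[392.58350932,   0.        , 276.62495652],
       [  0.        , 392.58350932, 208.19269655],
       [  0.        ,   0.        ,   1.        ]]), 'dist_coeffs': array([-0.05711166,  0.        ,  0.        ,  0.        ,  0.        ]), 'origin': array([0.45572329, 0.00973621, 0.88204168]), 'rotation': array([-0.7015582 ,  0.71073028, -0.04691236,  0.02185851])}
{'time': 0.1, 'q': array([-1.52349575e+00,  5.28384663e-01,  1.43377425e+00, -1.50521541e-05,
        1.18139709e+00, -1.78505219e-01]), 'joint_velocities': array([ 2.77569748e-05, -8.73941945e-04, -2.16370504e-03,  1.08492266e-03,
        6.36497637e-04,  3.47507332e-04]), 'joint_torque': array([-2.49628711e-04, -4.40984774e+01, -1.77150679e+01,  6.34505949e-02,
        5.33890666e-02, -4.53953658e-05]), 'position': array([ 0.13991808, -0.60838741,  0.18516249]), 'tool_rot': array([ 7.82271110e-01, -6.22937354e-01, -6.52382745e-04, -7.33571276e-04]), 'ft_force': array([ 0.49661873, -0.38657835,  0.20249273]), 'moment': array([ 0.01883584, -0.07114202, -0.00697405]), 'grip_width': 0.08685777877500939}
```

View pics/top0.png

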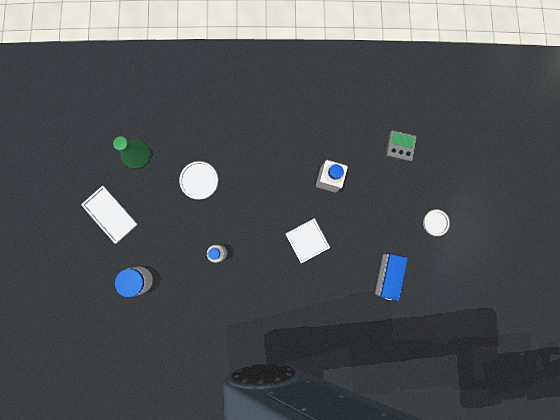

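View pics/scene0.png

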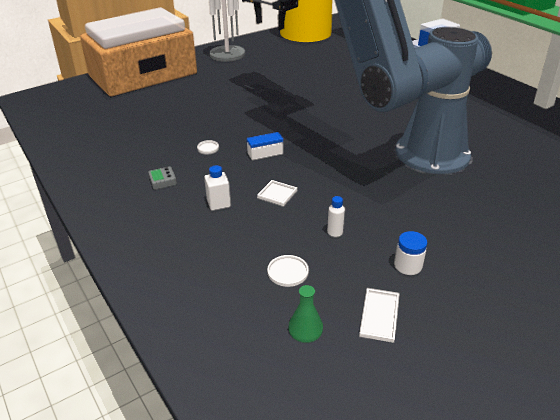

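The top view shows everything. Rows and columns: flask (150,130), large round tray (180,199), square bottle (175,333), timer (146,402), small round tray (223,436), slide box (277,392), square tray (240,307), slim bottle (253,216), jar (282,133), oblong tray (214,108). The scene view agrees.

```bash
cat > h.py <<'E'
from rig import *
import numpy as np, cv2
from scipy.spatial.transform import Rotation as R
def rays(n,uv):
    i=camera_info(n); p=cv2.undistortPoints(np.asarray(uv,float).reshape(-1,1,2),i['mtx'],i['dist_coeffs']).reshape(-1,2)
    d=np.c_[p,np.ones(len(p))]@R.from_quat(i['rotation']).as_matrix().T
    return np.asarray(i['origin']),d
def plane(n,uv,z):
    o,d=rays(n,uv); return (o+d*((z-o[2])/d[:,2])[:,None])
def cloud(n,D):
    h,w=D.shape; v,u=np.mgrid[:h,:w]; o,d=rays(n,np.c_[u.ravel(),v.ravel()])
    P=(o+d*D.reshape(-1,1)).reshape(h,w,3); P[D==0]=np.nan; return P
def rect(P):
    c,s,a=cv2.minAreaRect((P[:,:2]*1000).astype(np.float32)); return np.round(c,1),np.round(s,1),round(a,1)
E
cat > m.py <<'E'
from h import *
names="square_bottle jar slim_bottle slide_box square_tray large_round_tray small_round_tray oblong_tray flask timer".split()
tops=dict(square_bottle=.102,jar=.072,slim_bottle=.094,slide_box=.05)
for n in ("top","scene"):
  p,D=camera(n); C=cloud(n,D); hsv=cv2.cvtColor(p,cv2.COLOR_RGB2HSV).astype(int)
  blue=(hsv[...,0]>95)&(hsv[...,0]<130)&(hsv[...,1]>150)&(hsv[...,2]>70)
  white=(hsv[...,1]<50)&(hsv[...,2]>150)
  for t in names:
    r=spot_in(n,t)
    if not r: print(n,t,'MISS');continue
    px=np.array(r[0]['pixel']); w=C[int(px[0]),int(px[1])]
    print(n,t,px.round(),[round(x['score'],2) for x in r],'surf',(w*1000).round())
    if t in tops or 'tray' in t:
      near=np.hypot(C[...,0]-w[0],C[...,1]-w[1])<.085
      m=(blue if t in tops else white)&near
      if 'tray' in t: m&=(C[...,2]<.03)
      k,l,st,ce=cv2.connectedComponentsWithStats(m.astype(np.uint8))
      if k<2: continue
      j=1+np.argmax(st[1:,4]); v,u=np.where(l==j)
      z=tops.get(t,.01)
      if t=='slide_box' or 'tray' in t or n=='top':
        cnt=max(cv2.findContours((l==j).astype(np.uint8),0,cv2.CHAIN_APPROX_NONE)[0],key=len)
        Pp=plane(n,cnt.reshape(-1,2),z); print('   contour@z',rect(Pp), 'circ',[np.round(q,1) for q in cv2.minEnclosingCircle((Pp[:,:2]*1000).astype(np.float32))])
      obj=near&(C[...,2]>z-.006)&(C[...,2]<z+.006)&(l==j)
      if obj.sum()>5: print('   cloud top',rect(C[obj]),'zmed',np.median(C[obj][:,2]).round(4))
      if t=='square_bottle':
        o=near&(C[...,2]>.02)&(C[...,2]<.08); print('   body',rect(C[o]),o.sum())
        for a,b in((.03,.05),(.05,.072)):
            o=near&(C[...,2]>a)&(C[...,2]<b); print('   slice',rect(C[o]),o.sum())
E
python3 m.py
```

```text
top square_bottle [176. 330.] [0.63, 0.47] surf [ 600. -128.   91.]
   contour@z (array([ 605.8, -138.7]), array([27.3, 29.4]), 43.8) circ [array([ 605.6, -139.5]), np.float64(15.2)]
   cloud top (array([ 606.7, -139.7]), array([27.3, 27.9]), 44.2) zmed 0.1021
   body (array([ 606.4, -140.2]), array([50., 51.]), 73.5) 457
   slice (array([ 596.2, -126. ]), array([65.1, 31.6]), 32.3) 59
   slice (array([ 606.5, -140.3]), array([49.8, 50.7]), 73.5) 92
top jar [280. 132.] [0.78] surf [391. 276.  73.]
   contour@z (array([385.5, 282.7]), array([56.6, 57.1]), 0.6) circ [array([386.7, 282.5]), np.float64(30.0)]
   cloud top (array([386.4, 283.7]), array([55.7, 56.3]), 41.7) zmed 0.0722
top slim_bottle [252. 218.] [0.85] surf [448. 101.  93.]
   contour@z (array([444.3, 107.2]), array([19.9, 19.8]), 89.9) circ [array([443.6, 107.4]), np.float64(10.9)]
   cloud top (array([444.3, 107.2]), array([20. , 19.8]), 89.2) zmed 0.0941
top slide_box [276. 392.] [0.66] surf [ 389. -264.   51.]
   contour@z (array([ 387. , -268.1]), array([41. , 94.3]), 76.0) circ [array([ 386.8, -268.7]), np.float64(5
[... 2462 characters left out ...]
(46.9)]
   cloud top (array([607.2, 152.9]), array([87.2, 84.5]), 68.6) zmed 0.0059
scene small_round_tray [148. 210.] [0.73] surf [ 501. -378.    5.]
   contour@z (array([ 507.1, -382.5]), array([71.6, 60. ]), 54.2) circ [array([ 506.9, -382.3]), np.float64(36.9)]
   cloud top (array([ 504.1, -385.3]), array([66.9, 54.5]), 53.5) zmed 0.0076
scene oblong_tray [318. 380.] [0.79] surf [538. 358.   5.]
   contour@z (array([534.5, 355.1]), array([126.9,  65.6]), 41.9) circ [array([535.1, 355. ]), np.float64(69.3)]
   cloud top (array([532.8, 353.4]), array([121.7,  63.1]), 42.1) zmed 0.006
scene flask [318. 305.] [0.6] surf [680. 311.  53.]
scene timer [175. 164.] [0.75] surf [ 675. -304.   24.]
```

```bash
cat > g.py <<'E'
import sys
from h import *
x,y,z,a=map(float,sys.argv[1:5]) # mm, deg
o=get_obs(); p=o['position']*1000; q=R.from_quat(o['tool_rot']); M=q.as_matrix()
a=np.radians(a); c,s=np.cos(a),np.sin(a)
T=np.array([[c,s,0],[s,-c,0],[0,0,-1]])
d=M.T@(np.array([x,y,z])-p)/25
rv=np.degrees((q.inv()*R.from_matrix(T)).as_rotvec())
print('t',o['time'],'pos',p.round(1),'yaw',np.degrees(np.arctan2(M[1,0],M[0,0])).round(1),'w',o['grip_width'].round(4),'F',o['ft_force'].round(1))
print('shift',d.round(2),'rot',rv.round(1),'rows',np.ceil(np.linalg.norm(d)*25/50),np.ceil(np.linalg.norm(rv)/8.59))
print('mid tool axes for world up 1:',(M.T@[0,0,1]).round(3))
E
python3 g.py 607.5 -139.5 190 -16.5
```

```text
Traceback (most recent call last):
  File "g.py", line 9, in <module>
    print('t',o['time'],'pos',p.round(1),'yaw',np.degrees(np.arctan2(M[1,0],M[0,0])).round(1),'w',o['grip_width'].round(4),'F',o['ft_force'].round(1))
                                                                                                  ^^^^^^^^^^^^^^^^^^^^^
AttributeError: 'float' object has no attribute 'round'
```

```bash
sed -i "s/o\['grip_width'\].round(4)/round(o['grip_width'],4)/" g.py
python3 g.py 607.5 -139.5 190 -16.5
```

```text
t 1.2 pos [ 139.9 -609.1  186. ] yaw -77.1 w 0.087 F [ 0.   0.4 -0.3]
shift [-14.12 -22.43  -0.16] rot [ -0.    0.  -60.6] rows 14.0 8.0
mid tool axes for world up 1: [-0. -0. -1.]
```

Request:
carry_out(deltas=[[-1,-14.1,-22.4,-0.2,0,0,-60.6],[-1,-14.1,-22.4,-0.2,0,0,-60.6],[-1,-14.1,-22.4,-0.2,0,0,-60.6],[-1,-14.1,-22.4,-0.2,0,0,-60.6],[-1,-14.1,-22.4,-0.2,0,0,-60.6],[-1,-14.1,-22.4,-0.2,0,0,-60.6],[-1,-14.1,-22.4,-0.2,0,0,-60.6],[-1,-14.1,-22.4,-0.2,0,0,-60.6]])

```text
time: 2.0
position: [0.4234, -0.3242, 0.1894]
tool_rot: [0.99, -0.142, 0.0, 0.0]
ft_force: [0.3, -0.3, 0.8]
grip_width: 0.087
```

```bash
python3 g.py 607.5 -139.5 190 -16.5
```

```text
t 2.0 pos [ 423.4 -324.2  189.4] yaw -16.3 w 0.087 F [ 0.3 -0.3  0.8]
shift [ 4.99 -9.16 -0.03] rot [ 0.  -0.   0.2] rows 6.0 1.0
mid tool axes for world up 1: [ 0.001  0.    -1.   ]
```

Request:
carry_out(deltas=[[-1,5,-9.2,0,0,0,0],[-1,5,-9.2,0,0,0,0],[-1,5,-9.2,0,0,0,0],[-1,5,-9.2,0,0,0,0],[-1,5,-9.2,0,0,0,0],[-1,5,-9.2,0,0,0,0],[-1,5,-9.2,0,0,0,0]])

```text
time: 2.7
position: [0.6082, -0.1388, 0.1888]
tool_rot: [0.99, -0.141, 0.0, 0.0]
ft_force: [-0.1, 0.1, -1.0]
grip_width: 0.0875
```

```bash
python3 g.py 607.5 -139.5 40 -16.5; python3 - <<'E'
from h import *
for n in("top","scene"):
    p,d=camera(n); cv2.imwrite(f"pics/{n}1.png",p[:,:,::-1])
E
```

```text
t 2.7 pos [ 608.2 -138.8  188.8] yaw -16.3 w 0.0875 F [-0.1  0.1 -1. ]
shift [-0.02  0.03  5.95] rot [ 0.  -0.   0.2] rows 3.0 1.0
mid tool axes for world up 1: [ 0.  0. -1.]
```

View pics/scene1.png

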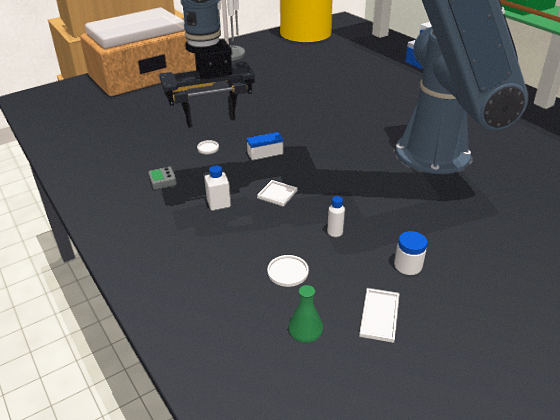

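The scene view shows the gripper above the square bottle: fingertips at (125,188) and (120,235), cap at (172,215). Descending.

Request:
carry_out(deltas=[[-1,0,0,1,0,0,0],[-1,0,0,2,0,0,0],[-1,0,0,3,0,0,0],[-1,0,0,4,0,0,0],[-1,0,0,5,0,0,0],[-1,0,0,5.5,0,0,0],[-1,0,0,5.95,0,0,0],[-1,0,0,5.95,0,0,0]])

```text
time: 3.6
position: [0.606, -0.1411, 0.0394]
tool_rot: [0.99, -0.144, -0.001, -0.0]
ft_force: [-0.2, 0.7, 0.1]
grip_width: 0.0871
```

Request:
carry_out(deltas=[[0.3,0,0,0,0,0,0],[0.6,0,0,0,0,0,0],[1,0,0,0,0,0,0],[1,0,0,0,0,0,0],[1,0,0,0,0,0,0],[1,0,0,0,0,0,0],[1,0,0,0,0,0,0],[1,0,0,0,0,0,0]], force=20)

```text
time: 4.4
position: [0.6072, -0.1404, 0.0406]
tool_rot: [0.99, -0.143, -0.0, -0.0]
ft_force: [-1.2, 1.0, 3.3]
grip_width: 0.0363
```

```bash
python3 g.py 607.5 -139.5 150 -16.5
```

```text
t 4.4 pos [ 607.2 -140.4   40.6] yaw -16.5 w 0.0363 F [-1.2  1.   3.3]
shift [-0.   -0.04 -4.37] rot [-0.  0.  0.] rows 3.0 1.0
mid tool axes for world up 1: [-0. -0. -1.]
```

Width 36 mm is below the 50 mm body, so I'll look before lifting.

```bash
python3 - <<'E'
from h import *
print(get_obs()['grip_width'])
for n in("top","scene"):
    p,d=camera(n); cv2.imwrite(f"pics/{n}2.png",p[:,:,::-1])
    if n=="scene": cv2.imwrite("pics/scene2z.png",cv2.resize(p[90:240,130:300,::-1],None,fx=4,fy=4,interpolation=cv2.INTER_CUBIC))
print(get_obs())
E
```

```text
0.036262688825283884
{'time': 4.5, 'q': array([-4.06410567e-01,  7.10759323e-01,  1.54948312e+00,  6.91005291e-05,
        8.81377485e-01, -1.19059568e-01]), 'joint_velocities': array([ 0.00169064,  0.00131101, -0.00065046,  0.00094612, -0.00153371,
        0.00049367]), 'joint_torque': array([-1.46612367e-01, -4.50518060e+01, -1.26133212e+01,  1.95629726e-02,
       -2.32790932e-01, -1.66125182e-02]), 'position': array([ 0.60719668, -0.14045639,  0.04065999]), 'tool_rot': array([ 9.89693271e-01, -1.43203453e-01, -6.24524118e-06, -2.92862720e-05]), 'ft_force': array([-0.65931621, -0.14997347,  2.82683116]), 'moment': array([0.09051412, 0.0742065 , 0.03746465]), 'grip_width': 0.036194575146317666}
```

View pics/scene2z.png

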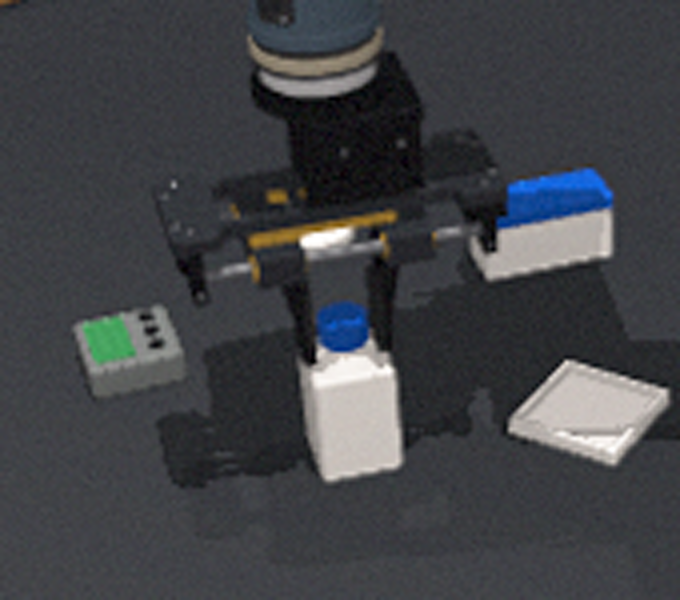

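View pics/top2.png

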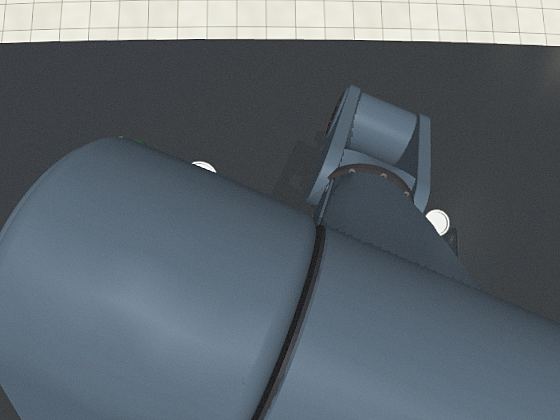

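```bash
cat >> h.py <<'E'
def proj(n,P):
    i=camera_info(n); Rm=R.from_quat(i['rotation']).as_matrix(); P=np.atleast_2d(np.asarray(P,float))
    return cv2.projectPoints(P,cv2.Rodrigues(Rm.T)[0],-Rm.T@np.asarray(i['origin']),i['mtx'],i['dist_coeffs'])[0].reshape(-1,2)
E
python3 - <<'E'
from h import *
u=np.array([np.cos(np.radians(-16.5)),np.sin(np.radians(-16.5)),0])
for pos,w in(([.6082,-.1388,.1888],.0875),([.6072,-.1404,.0406],.036)):
    for s in(-1,1): print(proj("scene",np.array(pos)+s*u*w/2))
print(proj("scene",[[.607,-.14,.102],[.607,-.14,.0]]))
p=cv2.imread("pics/scene1.png"); cv2.imwrite("pics/scene1z.png",cv2.resize(p[60:210,130:300],None,fx=4,fy=4,interpolation=cv2.INTER_CUBIC))
E
```

```text
[[230.92562936 133.2750633 ]]
[[192.69446354 139.71433135]]
[[224.51044934 188.45133218]]
[[209.91472128 191.25130119]]
[[215.29942623 168.51631648]
 [218.71433802 203.37460477]]
```

View pics/scene1z.png

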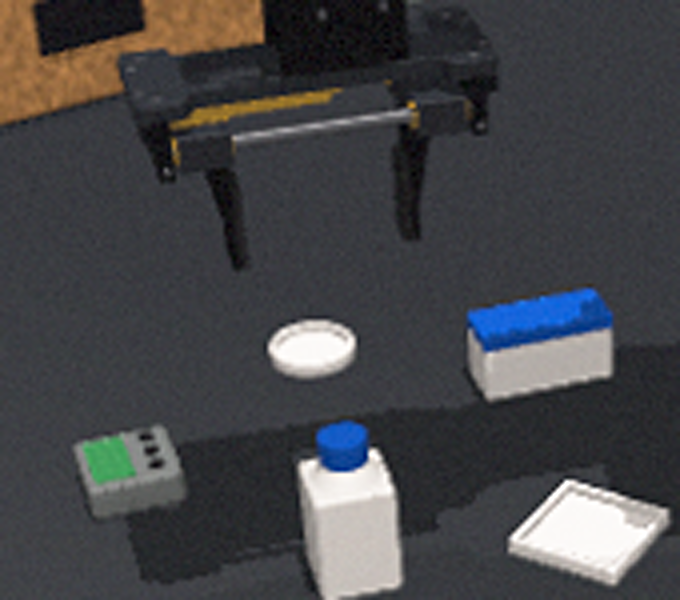

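The fingertips show about 11–14 px higher than the reported TCP projects to, so the jaws are on the shoulder. I'll open, rise and measure the real fingertips with depth.

Request:
carry_out(deltas=[[0.4,0,0,0,0,0,0],[0.2,0,0,0,0,0,0],[0,0,0,0,0,0,0],[-0.5,0,0,0,0,0,0],[-1,0,0,0,0,0,0],[-1,0,0,0,0,0,0],[-1,0,0,0,0,0,0],[-1,0,0,0,0,0,0]])

```text
time: 5.3
position: [0.6072, -0.1405, 0.0401]
tool_rot: [0.99, -0.143, -0.0, -0.0]
ft_force: [0.9, -0.0, -0.6]
grip_width: 0.0755
```

Request:
carry_out(deltas=[[-1,0,0,-1,0,0,0],[-1,0,0,-2,0,0,0],[-1,0,0,-3,0,0,0],[-1,0,0,-4,0,0,0],[-1,0,0,-4,0,0,0],[-1,0,0,-4,0,0,0]])

```text
time: 5.9
position: [0.6073, -0.1405, 0.1406]
tool_rot: [0.99, -0.143, 0.0, 0.0]
ft_force: [-1.1, 0.4, -0.5]
grip_width: 0.0866
```

```bash
python3 - <<'E'
from h import *
p,D=camera("scene"); C=cloud("scene",D); o=get_obs(); pos=o['position']
print(pos,o['grip_width'],o['ft_force'])
cv2.imwrite("pics/scene3z.png",cv2.resize(p[80:230,130:300,::-1],None,fx=4,fy=4,interpolation=cv2.INTER_CUBIC))
near=(np.hypot(C[...,0]-pos[0],C[...,1]-pos[1])<.08)&(C[...,2]>.11)
u=np.array([np.cos(np.radians(-16.5)),np.sin(np.radians(-16.5))]); v=np.array([-u[1],u[0]])
P=C[near]; a=(P[:,:2]-pos[:2])@u; b=(P[:,:2]-pos[:2])@v
for z in np.arange(.11,.27,.01):
    m=(P[:,2]>=z)&(P[:,2]<z+.01)
    for s in(-1,1):
        k=m&(a*s>0)
        if k.any(): print(round(z,2),s,k.sum(),'a',(a[k].min()*1e3).round(),(a[k].max()*1e3).round(),'b',(b[k].min()*1e3).round(),(b[k].max()*1e3).round())
m=cv2.cvtColor(p,cv2.COLOR_RGB2HSV)
o=(np.hypot(C[...,0]-.607,C[...,1]+.14)<.05)&(C[...,2]>.05)&(C[...,2]<.072); print(rect(C[o]))
o=(np.hypot(C[...,0]-.607,C[...,1]+.14)<.03)&(C[...,2]>.097)&(C[...,2]<.108); print(rect(C[o]))
E
```

```text
[ 0.60652318 -0.1402131   0.1396021 ] 0.08687572989114313 [0.14241632 0.53655498 0.40857415]
0.17 -1 4 a -49.0 -43.0 b 6.0 10.0
0.17 1 2 a 44.0 47.0 b 6.0 9.0
0.18 -1 23 a -50.0 -41.0 b -6.0 13.0
0.18 1 20 a 44.0 53.0 b -7.0 15.0
0.19 -1 20 a -51.0 -41.0 b -5.0 12.0
0.19 1 20 a 44.0 53.0 b -11.0 14.0
0.2 -1 28 a -52.0 -41.0 b -13.0 14.0
0.2 1 17 a 44.0 55.0 b 6.0 15.0
0.21 -1 28 a -54.0 -41.0 b -7.0 13.0
0.21 1 24 a 45.0 56.0 b 7.0 17.0
0.22 -1 38 a -57.0 -41.0 b -9.0 14.0
0.22 1 33 a 44.0 59.0 b -6.0 15.0
0.23 -1 27 a -57.0 -46.0 b -11.0 15.0
0.23 1 18 a 50.0 61.0 b 7.0 14.0
0.24 -1 6 a -63.0 -46.0 b 10.0 34.0
0.24 1 1 a 63.0 63.0 b 34.0 34.0
0.25 -1 66 a -70.0 -1.0 b -25.0 41.0
0.25 1 48 a 2.0 69.0 b 29.0 40.0
0.26 -1 144 a -78.0 -1.0 b -8.0 43.0
0.26 1 122 a 0.0 77.0 b 11.0 41.0
0.27 -1 87 a -74.0 -1.0 b 7.0 40.0
0.27 1 158 a 0.0 75.0 b -38.0 40.0
(array([ 609.6, -138.7]), array([57. , 50.2]), 75.9)
(array([ 609.9, -138.6]), array([29.8, 29.7]), 18.6)
```

View pics/scene3z.png

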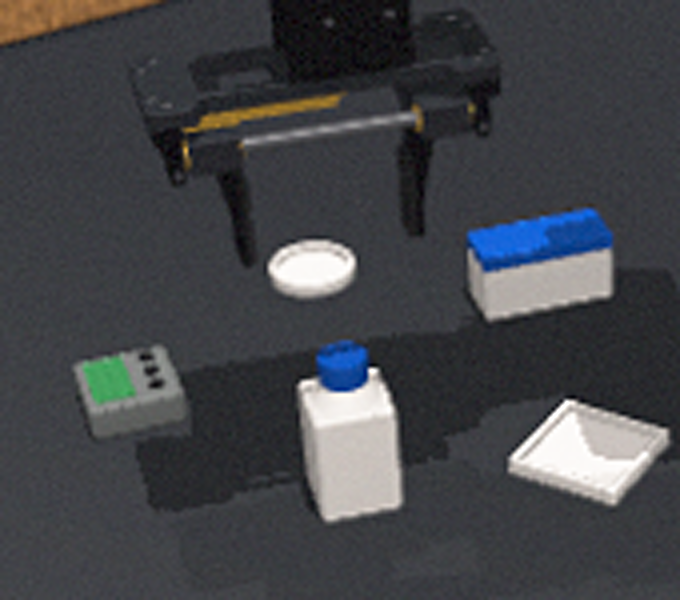

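Depth confirms the real fingertips are at about 0.178 m when the TCP reads 0.140, so the tips are ~38 mm higher than reported. The lateral position is fine and the bottle is undisturbed. I'll correct for this and check it again at other places.

Request:
carry_out(deltas=[[-1,0,0,1,0,0,0],[-1,0,0,2,0,0,0],[-1,0,0,3,0,0,0],[-1,0,0,4,0,0,0],[-1,0,0,4.6,0,0,0],[-1,0,0,5.1,0,0,0],[-1,0,0,5.5,0,0,0],[-1,0,0,5.5,0,0,0]])

```text
time: 6.75
position: [0.6064, -0.1402, 0.0015]
tool_rot: [0.99, -0.143, -0.001, -0.0]
ft_force: [-0.9, -0.0, 0.9]
grip_width: 0.0869
```

```bash
cat > tip.py <<'E'
# measure lowest points of dark finger pixels near the TCP
from h import *
import sys
def tip(tag,crop=True):
    p,D=camera("scene"); C=cloud("scene",D); o=get_obs(); pos=o['position']; M=R.from_quat(o['tool_rot']).as_matrix()
    dark=p.max(2)<75
    near=(np.hypot(C[...,0]-pos[0],C[...,1]-pos[1])<.075)&(C[...,2]>.022)&(C[...,2]<pos[2]+.1)&dark
    P=C[near]; L=(P-pos)@M
    print('pos',(pos*1e3).round(1),'w',round(o['grip_width'],4),'F',o['ft_force'].round(1))
    for s in(-1,1):
        k=L[:,0]*s>0
        if k.sum()>5: print('side',s,'n',k.sum(),'lowest z',(np.sort(P[k,2])[:4]*1e3).round(),'tip-TCP z',((np.sort(P[k,2])[2]-pos[2])*1e3).round(1),'ymean',(L[k,1].mean()*1e3).round(1))
    c=proj("scene",[pos])[0].astype(int); y0=max(0,min(420-150,c[1]-100)); x0=max(0,min(560-170,c[0]-85))
    cv2.imwrite(f"pics/{tag}.png",cv2.resize(p[y0:y0+150,x0:x0+170,::-1],None,fx=4,fy=4,interpolation=cv2.INTER_CUBIC)); print('crop origin row,col',y0,x0)
tip(sys.argv[1])
E
python3 tip.py s4
```

```text
pos [ 607.1 -140.4    2.5] w 0.0873 F [-0.1  0.6  0.7]
side -1 n 134 lowest z [40. 40. 40. 41.] tip-TCP z 37.3 ymean -6.4
side 1 n 103 lowest z [39. 39. 40. 42.] tip-TCP z 37.1 ymean -8.6
crop origin row,col 102 133
```

View pics/s4.png

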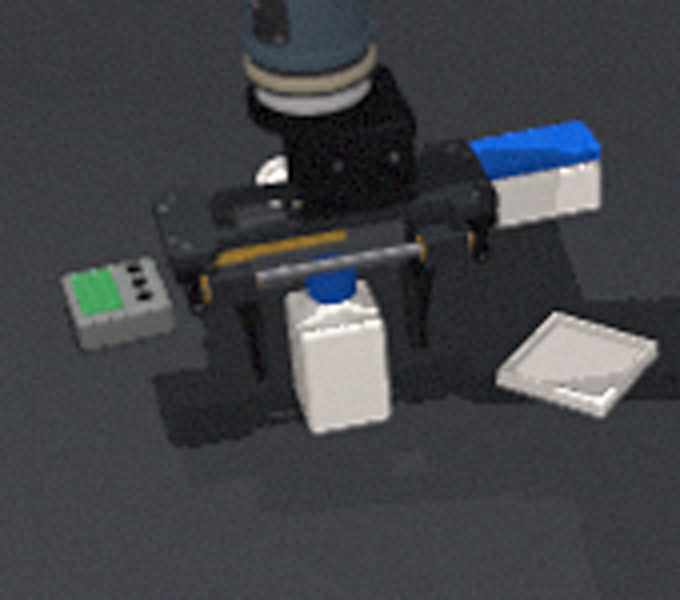

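Both fingertips are at 40 mm, either side of the body, with the cap below the gripper's body. Offset is 37.3 mm. Closing.

Request:
carry_out(deltas=[[0,0,0,0,0,0,0],[0.4,0,0,0,0,0,0],[1,0,0,0,0,0,0],[1,0,0,0,0,0,0],[1,0,0,0,0,0,0],[1,0,0,0,0,0,0],[1,0,0,0,0,0,0]], force=25)

```text
time: 7.5
position: [0.6073, -0.1405, 0.0031]
tool_rot: [0.99, -0.143, 0.0, 0.0]
ft_force: [-0.3, 0.2, 1.5]
grip_width: 0.0499
```

```bash
python3 g.py 607 -140 92 -16.5
```

```text
t 7.5 pos [ 607.3 -140.5    3.1] yaw -16.5 w 0.0499 F [-0.3  0.2  1.5]
shift [-0.02 -0.02 -3.56] rot [ 0. -0.  0.] rows 2.0 1.0
mid tool axes for world up 1: [ 0.  0. -1.]
```

Request:
carry_out(deltas=[[1,0,0,-0.4,0,0,0],[1,0,0,-1,0,0,0],[1,0,0,-1.6,0,0,0],[1,0,0,-2.3,0,0,0],[1,0,0,-3,0,0,0],[1,0,0,-3.6,0,0,0],[1,0,0,-3.6,0,0,0]])

```text
time: 8.2
position: [0.6095, -0.1414, 0.0965]
tool_rot: [0.99, -0.143, 0.003, 0.001]
ft_force: [0.1, -0.8, -2.8]
grip_width: 0.0501
```

```bash
python3 g.py 468.3 -88.8 92 27; python3 tip.py s5
```

```text
t 8.2 pos [ 609.5 -141.4   96.5] yaw -16.5 w 0.0501 F [ 0.1 -0.8 -2.8]
shift [-6.01 -0.42  0.14] rot [  0.2  -0.4 -43.5] rows 4.0 6.0
mid tool axes for world up 1: [ 0.007  0.001 -1.   ]
pos [ 608.5 -141.    95. ] w 0.05 F [-0.4  0.1 -2.6]
side -1 n 116 lowest z [135. 136. 138. 139.] tip-TCP z 43.3 ymean -6.8
side 1 n 108 lowest z [117. 135. 135. 137.] tip-TCP z 40.5 ymean -8.4
crop origin row,col 71 129
```

View pics/s5.png

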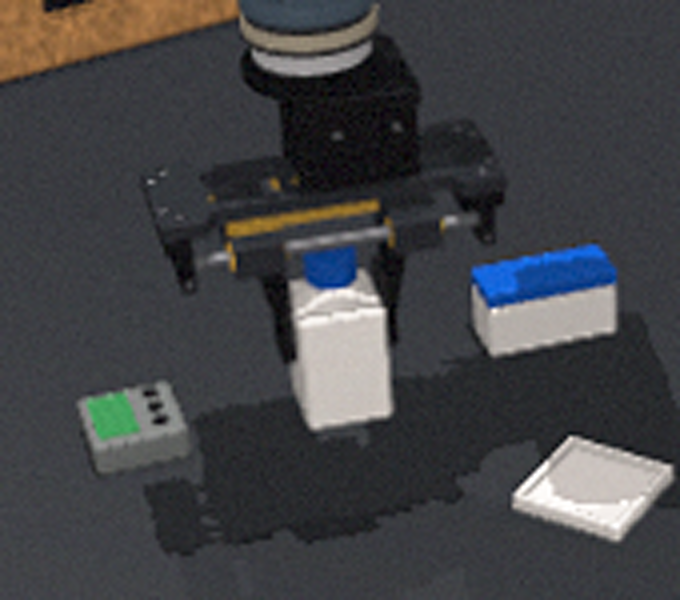

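The bottle is lifted and upright. I'm carrying it to the square tray.

Request:
carry_out(deltas=[[1,-0.8,-0.05,0,0,0,-6],[1,-1.8,-0.1,0,0,0,-13],[1,-2.8,-0.2,0,0,0,-20],[1,-3.8,-0.25,0,0,0,-27],[1,-4.8,-0.3,0,0,0,-34],[1,-5.6,-0.4,0,0,0,-40],[1,-6.0,-0.42,0,0,0,-43.5],[1,-6.0,-0.42,0,0,0,-43.5]])

```text
time: 9.05
position: [0.4638, -0.0867, 0.0924]
tool_rot: [0.972, 0.234, -0.002, -0.001]
ft_force: [0.5, -0.2, -2.5]
grip_width: 0.0498
```

```bash
python3 - <<'E'
from rig import *
camera("scene");camera("scene")
E
python3 g.py 468.3 -88.8 26 27; python3 tip.py s6
```

```text
t 9.15 pos [467.  -88.2  92.8] yaw 27.0 w 0.05 F [ 1.6  0.1 -2.4]
shift [0.03 0.04 2.67] rot [ 0. -0. -0.] rows 2.0 1.0
mid tool axes for world up 1: [ 0.001  0.001 -1.   ]
pos [467.5 -88.5  92.9] w 0.0498 F [ 0.  -0.1 -1.6]
side -1 n 46 lowest z [162. 163. 163. 164.] tip-TCP z 70.5 ymean -7.6
side 1 n 120 lowest z [131. 131. 132. 132.] tip-TCP z 39.4 ymean -2.4
crop origin row,col 62 191
```

View pics/s6.png

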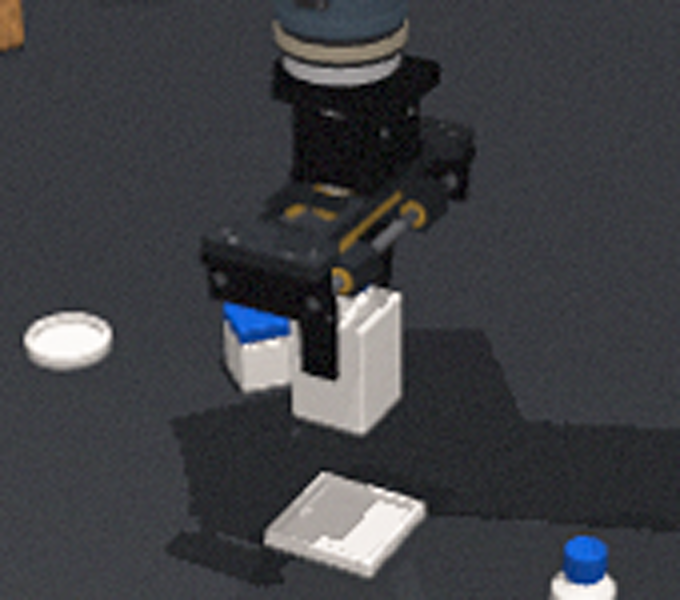

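The bottle is above the square tray with its sides parallel. Lowering it slowly.

Request:
carry_out(deltas=[[1,0.03,0.04,0.5,0,0,0],[1,0.03,0.04,1.0,0,0,0],[1,0.03,0.04,1.5,0,0,0],[1,0.03,0.04,2.0,0,0,0],[1,0.03,0.04,2.5,0,0,0],[1,0.03,0.04,2.9,0,0,0],[1,0.03,0.04,3.1,0,0,0],[1,0.03,0.04,3.1,0,0,0]])

```text
time: 10.0
position: [0.4675, -0.0885, 0.0147]
tool_rot: [0.972, 0.234, -0.0, -0.0]
ft_force: [-1.1, 0.4, -2.3]
grip_width: 0.0497
```

```bash
python3 g.py 468.3 -88.8 6 27; python3 tip.py s7
```

```text
t 10.0 pos [467.5 -88.5  14.7] yaw 27.0 w 0.0497 F [-1.1  0.4 -2.3]
shift [0.02 0.02 0.35] rot [-0.  0.  0.] rows 1.0 1.0
mid tool axes for world up 1: [-0.001 -0.001 -1.   ]
pos [467.7 -88.6  15.1] w 0.0498 F [-0.3  0.1 -2.1]
side -1 n 43 lowest z [80. 80. 82. 83.] tip-TCP z 66.9 ymean -5.4
side 1 n 101 lowest z [51. 52. 53. 54.] tip-TCP z 37.9 ymean -2.5
crop origin row,col 89 192
```

View pics/s7.png

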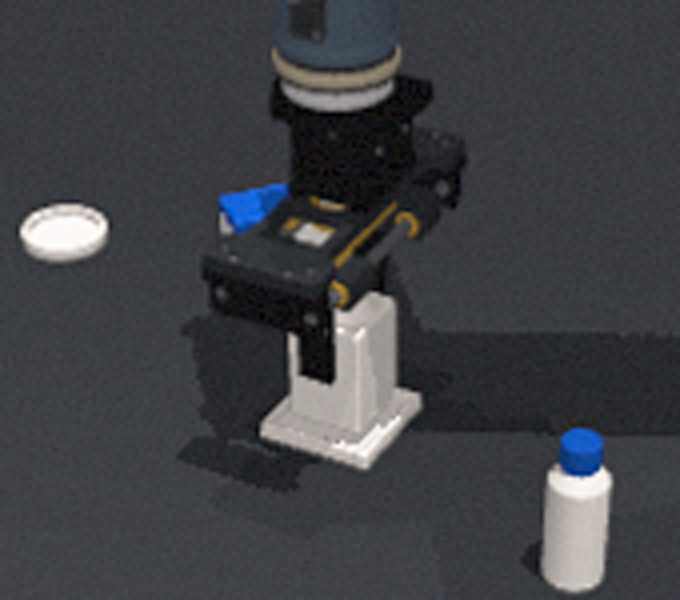

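The bottle sits centrally over the tray, about 9 mm above its floor. Last few millimetres now.

Request:
carry_out(deltas=[[1,0,0,0.1,0,0,0],[1,0,0,0.2,0,0,0],[1,0,0,0.28,0,0,0],[1,0,0,0.32,0,0,0],[1,0,0,0.34,0,0,0],[1,0,0,0.36,0,0,0],[1,0,0,0.36,0,0,0]])

```text
time: 10.75
position: [0.4675, -0.0885, 0.0063]
tool_rot: [0.972, 0.234, 0.0, -0.0]
ft_force: [0.2, -0.4, -3.8]
grip_width: 0.0497
```

```bash
python3 g.py 468.3 -88.8 6 27
```

```text
t 10.75 pos [467.5 -88.5   6.3] yaw 27.0 w 0.0497 F [ 0.2 -0.4 -3.8]
shift [0.02 0.03 0.01] rot [-0. -0.  0.] rows 1.0 1.0
mid tool axes for world up 1: [ 0. -0. -1.]
```

Request:
carry_out(deltas=[[1,0,0,0.02,0,0,0],[1,0,0,0.04,0,0,0],[1,0,0,0.04,0,0,0]])

```text
time: 11.05
position: [0.4676, -0.0885, 0.006]
tool_rot: [0.972, 0.234, 0.0, 0.0]
ft_force: [-1.0, 1.2, 5.1]
grip_width: 0.0497
```

Request:
carry_out(deltas=[[1,0,0,0.02,0,0,0],[1,0,0,0.04,0,0,0],[1,0,0,0.04,0,0,0]])

```text
time: 11.35
position: [0.4676, -0.0885, 0.0059]
tool_rot: [0.972, 0.234, 0.0, 0.0]
ft_force: [-1.6, 0.7, 15.4]
grip_width: 0.0499
```

Seated: the force turned to +15 N at the expected height. Releasing and rising.

Request:
carry_out(deltas=[[0.1,0,0,-0.04,0,0,0],[0,0,0,-0.04,0,0,0],[-0.2,0,0,-0.04,0,0,0],[-1,0,0,-0.04,0,0,0],[-1,0,0,-0.04,0,0,0],[-1,0,0,-0.04,0,0,0],[-1,0,0,-0.04,0,0,0]])

```text
time: 12.05
position: [0.4674, -0.0885, 0.0052]
tool_rot: [0.972, 0.234, -0.0, -0.0]
ft_force: [-0.2, 0.9, 0.3]
grip_width: 0.0764
```

Request:
carry_out(deltas=[[-1,0,0,-0.4,0,0,0],[-1,0,0,-1.2,0,0,0],[-1,0,0,-2,0,0,0],[-1,0,0,-3,0,0,0],[-1,0,0,-3.8,0,0,0],[-1,0,0,-3.8,0,0,0]])

```text
time: 12.65
position: [0.4694, -0.0893, 0.1032]
tool_rot: [0.972, 0.234, 0.003, 0.002]
ft_force: [0.4, 0.0, 0.2]
grip_width: 0.0867
```

```bash
python3 tip.py s8;python3 g.py 386.8 284 100 80; python3 g.py 386.8 284 100 40
```

```text
pos [468.5 -88.9 101.9] w 0.087 F [-0.3  0.2 -0.1]
side -1 n 193 lowest z [140. 141. 142. 142.] tip-TCP z 40.1 ymean -1.6
side 1 n 161 lowest z [142. 143. 143. 144.] tip-TCP z 41.5 ymean -1.0
crop origin row,col 59 191
t 12.7 pos [468.5 -88.9 101.9] yaw 27.0 w 0.087 F [-0.3  0.2 -0.1]
shift [  3.87 -14.77   0.04] rot [  0.2  -0.  -53. ] rows 8.0 7.0
mid tool axes for world up 1: [ 0.002  0.003 -1.   ]
t 12.7 pos [468.5 -88.9 101.9] yaw 27.0 w 0.087 F [-0.3  0.2 -0.1]
shift [  3.87 -14.77   0.04] rot [  0.2  -0.1 -13. ] rows 8.0 2.0
mid tool axes for world up 1: [ 0.002  0.003 -1.   ]
```

View pics/s8.png

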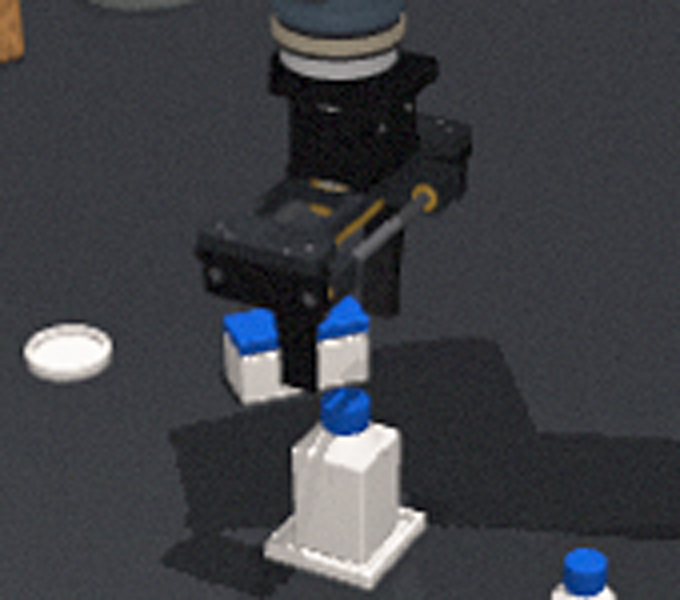

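The square bottle is upright and inside the square tray's rim. Next, the jar, keeping the same yaw.

Request:
carry_out(deltas=[[-1,0.4,-1.5,0,0,0,0],[-1,0.9,-3.4,0,0,0,0],[-1,1.4,-5.3,0,0,0,0],[-1,1.9,-7.2,0,0,0,0],[-1,2.4,-9.1,0,0,0,0],[-1,2.9,-11,0,0,0,0],[-1,3.4,-12.9,0,0,0,0],[-1,3.87,-14.77,0,0,0,0]])

```text
time: 13.5
position: [0.3843, 0.286, 0.0994]
tool_rot: [0.972, 0.234, -0.001, 0.0]
ft_force: [0.6, -0.5, 0.5]
grip_width: 0.0874
```

Request:
carry_out(deltas=[[-1,0,0,0,0,0,0],[-1,0,0,0,0,0,0]])

```text
time: 13.7
position: [0.3844, 0.285, 0.0994]
tool_rot: [0.972, 0.236, -0.001, 0.0]
ft_force: [-0.0, -1.0, 0.0]
grip_width: 0.0869
```

```bash
python3 tip.py s9;python3 g.py 386.8 284 -17 27
```

```text
pos [384.9 284.   99.5] w 0.0874 F [ 1.1 -0.1 -0.5]
side -1 n 49 lowest z [169. 174. 176. 176.] tip-TCP z 76.4 ymean 2.7
side 1 n 218 lowest z [137. 137. 137. 137.] tip-TCP z 37.6 ymean -1.3
crop origin row,col 128 329
t 13.75 pos [384.9 284.   99.5] yaw 27.1 w 0.0874 F [ 1.1 -0.1 -0.5]
shift [0.08 0.03 4.66] rot [0.  0.1 0.1] rows 3.0 1.0
mid tool axes for world up 1: [-0.002  0.    -1.   ]
```

View pics/s9.png

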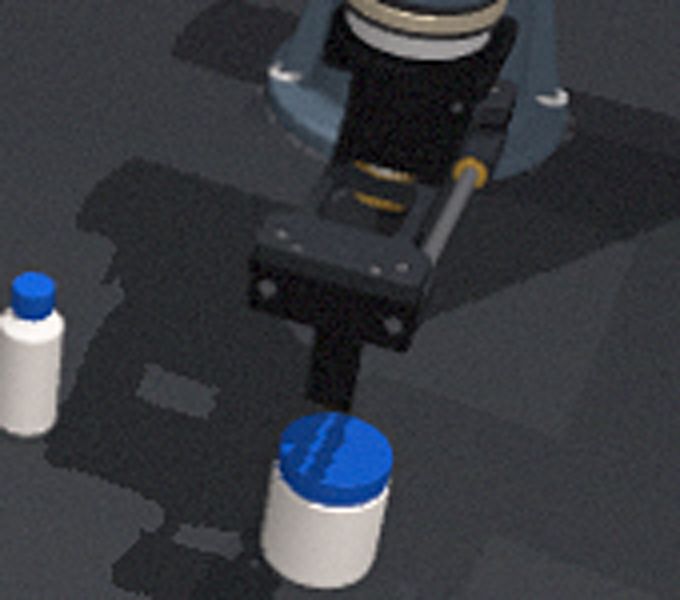

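The gripper is centred over the jar and the offset here is again 37.6 mm. Descending to a tip height of about 20 mm.

Request:
carry_out(deltas=[[-1,0.08,0.03,0.8,0,0,0],[-1,0.08,0.03,1.6,0,0,0],[-1,0.08,0.03,2.4,0,0,0],[-1,0.08,0.03,3.2,0,0,0],[-1,0.08,0.03,3.8,0,0,0],[-1,0.08,0.03,4.3,0,0,0],[-1,0.08,0.03,4.66,0,0,0],[-1,0.08,0.03,4.66,0,0,0]])

```text
time: 14.55
position: [0.3876, 0.2829, -0.0172]
tool_rot: [0.973, 0.232, -0.001, 0.0]
ft_force: [-0.2, 0.1, -0.8]
grip_width: 0.0873
```

Request:
carry_out(deltas=[[-0.2,0,0,0,0,0,0],[0.2,0,0,0,0,0,0],[1,0,0,0,0,0,0],[1,0,0,0,0,0,0],[1,0,0,0,0,0,0],[1,0,0,0,0,0,0],[1,0,0,0,0,0,0]], force=25)

```text
time: 15.25
position: [0.3877, 0.2846, -0.0157]
tool_rot: [0.972, 0.234, -0.0, 0.0]
ft_force: [-0.4, -0.6, 5.2]
grip_width: 0.0595
```

```bash
python3 tip.py s10;python3 g.py 386.8 284 75 27
```

```text
pos [387.7 284.7 -15.7] w 0.0593 F [-1.1 -0.2  5.8]
side -1 n 27 lowest z [69. 69. 70. 70.] tip-TCP z 85.3 ymean 3.3
side 1 n 91 lowest z [23. 24. 25. 25.] tip-TCP z 40.4 ymean -0.1
crop origin row,col 170 321
t 15.3 pos [387.7 284.7 -15.7] yaw 27.1 w 0.0593 F [-1.1 -0.2  5.8]
shift [-0.04  0.01 -3.63] rot [0.  0.  0.1] rows 2.0 1.0
mid tool axes for world up 1: [-0.  0. -1.]
```

View pics/s10.png

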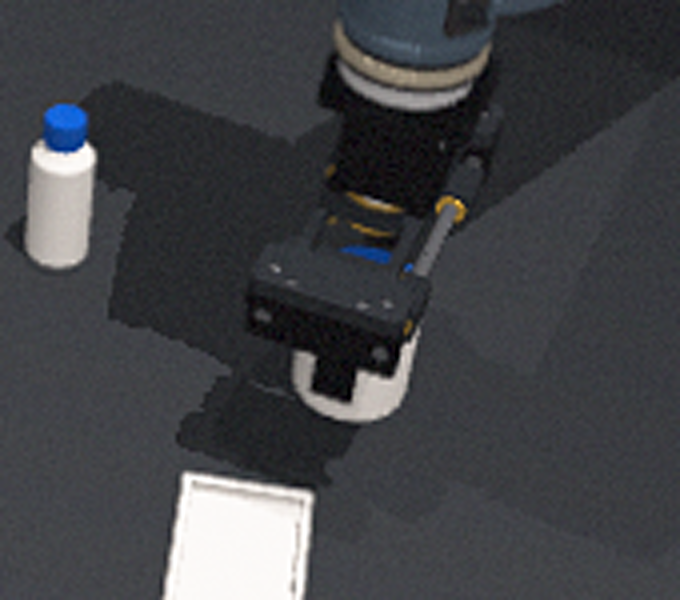

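Jaws hold the jar at 59.4 mm. Lifting.

Request:
carry_out(deltas=[[1,0,0,-0.4,0,0,0],[1,0,0,-1,0,0,0],[1,0,0,-1.6,0,0,0],[1,0,0,-2.3,0,0,0],[1,0,0,-3,0,0,0],[1,0,0,-3.6,0,0,0],[1,0,0,-3.6,0,0,0]])

```text
time: 16.0
position: [0.3893, 0.2854, 0.0756]
tool_rot: [0.972, 0.234, 0.002, -0.0]
ft_force: [0.3, 0.7, -2.8]
grip_width: 0.0594
```

```bash
python3 g.py 607 153.2 75 27
```

```text
t 16.0 pos [389.3 285.4  75.6] yaw 27.0 w 0.0594 F [ 0.3  0.7 -2.8]
shift [5.35 8.67 0.05] rot [ 0.  -0.3  0. ] rows 6.0 1.0
mid tool axes for world up 1: [ 0.005  0.    -1.   ]
```

Request:
carry_out(deltas=[[1,0.4,0.7,0,0,0,0],[1,1.2,2,0,0,0,0],[1,2.1,3.4,0,0,0,0],[1,3,4.9,0,0,0,0],[1,3.9,6.3,0,0,0,0],[1,4.7,7.6,0,0,0,0],[1,5.2,8.4,0,0,0,0],[1,5.35,8.67,0,0,0,0]])

```text
time: 16.8
position: [0.6079, 0.1506, 0.0727]
tool_rot: [0.973, 0.233, 0.001, 0.0]
ft_force: [-0.0, 0.1, -2.0]
grip_width: 0.0592
```

Request:
carry_out(deltas=[[1,0,0,0,0,0,0],[1,0,0,0,0,0,0]])

```text
time: 17.0
position: [0.6031, 0.1531, 0.0729]
tool_rot: [0.972, 0.234, -0.002, -0.001]
ft_force: [-0.8, -0.3, -2.3]
grip_width: 0.0591
```

```bash
python3 tip.py s11;python3 g.py 606.8 153.2 -5 27
```

```text
pos [603.1 153.3  73.1] w 0.0593 F [-0.2  0.6 -2.2]
side -1 n 31 lowest z [146. 150. 151. 152.] tip-TCP z 77.7 ymean -3.8
side 1 n 102 lowest z [109. 110. 111. 112.] tip-TCP z 38.2 ymean -0.7
crop origin row,col 145 204
t 17.05 pos [603.1 153.3  73.1] yaw 27.1 w 0.0593 F [-0.2  0.6 -2.2]
shift [0.14 0.08 3.13] rot [-0.1  0.2  0.1] rows 2.0 1.0
mid tool axes for world up 1: [-0.003 -0.002 -1.   ]
```

View pics/s11.png

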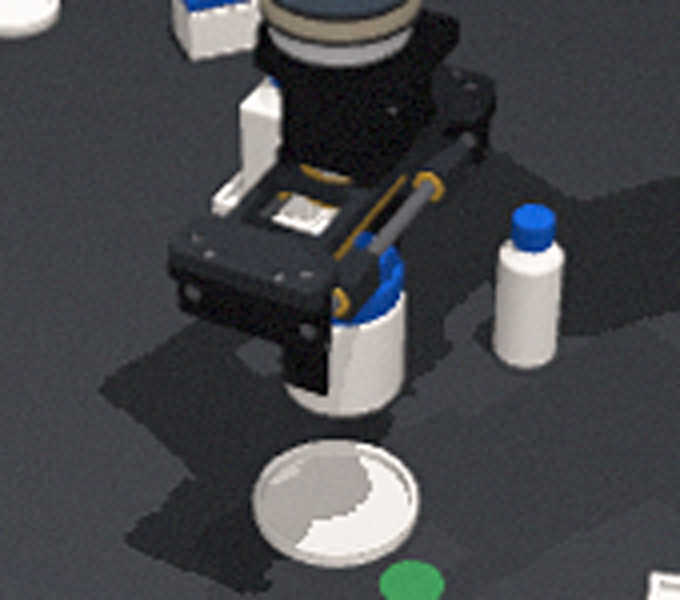

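The jar is above the large round tray (crop (500,335)) and clear of the flask. Lowering.

Request:
carry_out(deltas=[[1,0.1,0.08,0.4,0,0,0],[1,0.1,0.08,0.9,0,0,0],[1,0.1,0.08,1.4,0,0,0],[1,0.1,0.08,1.9,0,0,0],[1,0.1,0.08,2.4,0,0,0],[1,0.1,0.08,2.8,0,0,0],[1,0.1,0.08,3.0,0,0,0],[1,0.1,0.08,3.0,0,0,0]])

```text
time: 17.85
position: [0.6081, 0.1516, -0.0023]
tool_rot: [0.972, 0.234, -0.001, -0.0]
ft_force: [0.2, 0.0, -1.9]
grip_width: 0.0597
```

```bash
python3 tip.py s12;python3 g.py 606.8 153.2 -12.5 27
```

```text
pos [608.6 151.7  -1.5] w 0.0594 F [-1.  -0.5 -1.7]
side -1 n 25 lowest z [70. 73. 75. 83.] tip-TCP z 76.5 ymean -3.8
side 1 n 69 lowest z [35. 36. 36. 37.] tip-TCP z 37.9 ymean -1.7
crop origin row,col 172 201
t 17.9 pos [608.6 151.7  -1.5] yaw 27.0 w 0.0594 F [-1.  -0.5 -1.7]
shift [-0.04 -0.09  0.44] rot [-0.  0.  0.] rows 1.0 1.0
mid tool axes for world up 1: [-0. -0. -1.]
```

View pics/s12.png

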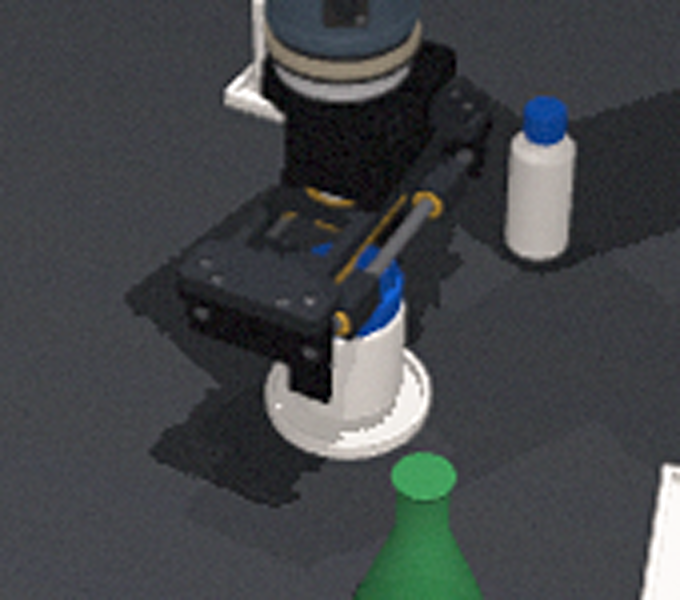

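Centred in the tray and about 11 mm up. Down the rest gently.

Request:
carry_out(deltas=[[1,-0.04,-0.09,0.1,0,0,0],[1,-0.04,-0.09,0.2,0,0,0],[1,-0.04,-0.09,0.3,0,0,0],[1,-0.04,-0.09,0.37,0,0,0],[1,-0.04,-0.09,0.4,0,0,0],[1,-0.04,-0.09,0.43,0,0,0],[1,-0.04,-0.09,0.43,0,0,0]])

```text
time: 18.6
position: [0.6068, 0.1533, -0.012]
tool_rot: [0.972, 0.234, -0.0, 0.0]
ft_force: [-0.4, -0.4, -1.7]
grip_width: 0.0594
```

Request:
carry_out(deltas=[[1,0,0,0.02,0,0,0],[1,0,0,0.04,0,0,0],[1,0,0,0.04,0,0,0]])

```text
time: 18.9
position: [0.6069, 0.1533, -0.0127]
tool_rot: [0.972, 0.234, 0.0, 0.0]
ft_force: [-0.9, -0.2, -0.1]
grip_width: 0.0595
```

Request:
carry_out(deltas=[[1,0,0,0.02,0,0,0],[1,0,0,0.04,0,0,0],[1,0,0,0.04,0,0,0]])

```text
time: 19.2
position: [0.607, 0.1533, -0.0127]
tool_rot: [0.972, 0.234, 0.0, 0.0]
ft_force: [-1.8, -0.2, 5.7]
grip_width: 0.0595
```

Request:
carry_out(deltas=[[0.1,0,0,-0.04,0,0,0],[-0.2,0,0,-0.04,0,0,0],[-0.4,0,0,-0.04,0,0,0],[-1,0,0,-0.04,0,0,0],[-1,0,0,-0.04,0,0,0],[-1,0,0,-0.04,0,0,0],[-1,0,0,-0.04,0,0,0]])

```text
time: 19.9
position: [0.6068, 0.1533, -0.013]
tool_rot: [0.972, 0.234, 0.0, 0.0]
ft_force: [0.6, -0.5, -0.0]
grip_width: 0.0834
```

```bash
python3 tip.py s13;python3 g.py 445 108 100 27
```

```text
pos [606.8 153.3 -13. ] w 0.0844 F [-0.1 -0.2 -1.3]
side -1 n 54 lowest z [31. 36. 38. 41.] tip-TCP z 51.0 ymean -5.7
side 1 n 107 lowest z [24. 24. 25. 26.] tip-TCP z 38.1 ymean -1.4
crop origin row,col 176 202
t 19.95 pos [606.8 153.3 -13. ] yaw 27.0 w 0.0844 F [-0.1 -0.2 -1.3]
shift [-6.59 -1.33 -4.52] rot [ 0. -0.  0.] rows 5.0 1.0
mid tool axes for world up 1: [ 0.  0. -1.]
```

View pics/s13.png

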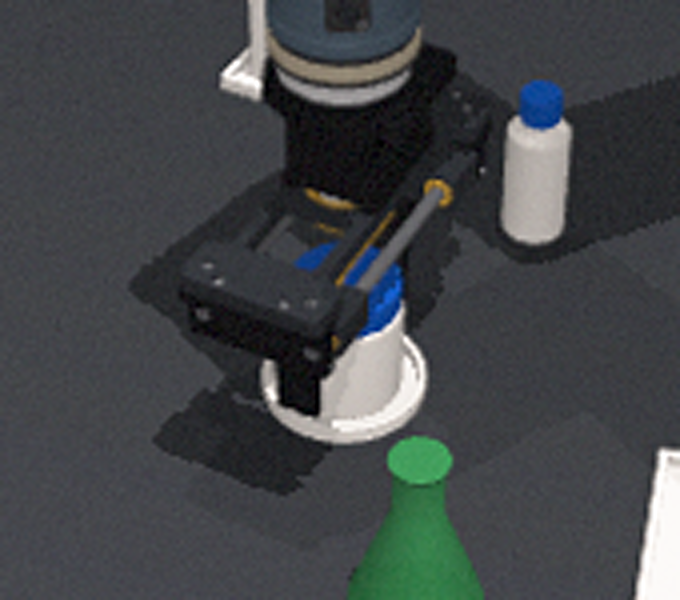

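The jar is seated and released. Rising, then over to the slim bottle.

Request:
carry_out(deltas=[[-1,0,0,-0.4,0,0,0],[-1,0,0,-1.2,0,0,0],[-1,0,0,-2,0,0,0],[-1,0,0,-3,0,0,0],[-1,0,0,-4,0,0,0],[-1,0,0,-4.5,0,0,0],[-1,0,0,-4.5,0,0,0]])

```text
time: 20.65
position: [0.6085, 0.1535, 0.1021]
tool_rot: [0.972, 0.234, 0.003, 0.0]
ft_force: [-0.4, 0.6, -1.1]
grip_width: 0.0869
```

Request:
carry_out(deltas=[[-1,-1,-0.2,0,0,0,0],[-1,-2.5,-0.5,0,0,0,0],[-1,-4,-0.8,0,0,0,0],[-1,-5.3,-1.1,0,0,0,0],[-1,-6.2,-1.25,0,0,0,0],[-1,-6.6,-1.33,0,0,0,0],[-1,-6.6,-1.33,0,0,0,0],[-1,-6.6,-1.33,0,0,0,0]])

```text
time: 21.45
position: [0.4465, 0.1079, 0.0995]
tool_rot: [0.972, 0.234, 0.001, 0.0]
ft_force: [0.5, 0.1, 0.1]
grip_width: 0.0868
```

```bash
python3 tip.py s14;python3 g.py 444.7 108 -6 27
```

```text
pos [446.8 108.   99.6] w 0.087 F [ 0.6  0.5 -0.2]
side -1 n 120 lowest z [ 61. 132. 137. 137.] tip-TCP z 37.6 ymean -5.0
side 1 n 206 lowest z [136. 137. 137. 138.] tip-TCP z 37.9 ymean -0.5
crop origin row,col 97 250
t 21.5 pos [446.8 108.   99.6] yaw 27.0 w 0.087 F [ 0.6  0.5 -0.2]
shift [-0.08 -0.04  4.22] rot [ 0.1 -0.1  0. ] rows 3.0 1.0
mid tool axes for world up 1: [ 0.002  0.001 -1.   ]
```

View pics/s14.png

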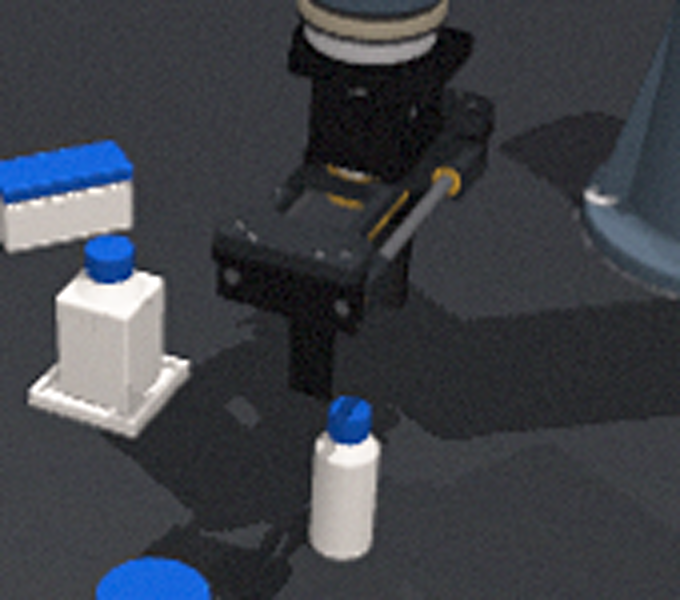

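The gripper is over the slim bottle with fingers either side. Descending to a tip height of about 32 mm.

Request:
carry_out(deltas=[[-1,-0.06,-0.03,0.7,0,0,0],[-1,-0.06,-0.03,1.5,0,0,0],[-1,-0.06,-0.03,2.3,0,0,0],[-1,-0.06,-0.03,3,0,0,0],[-1,-0.06,-0.03,3.6,0,0,0],[-1,-0.06,-0.03,4,0,0,0],[-1,-0.06,-0.03,4.22,0,0,0],[-1,-0.06,-0.03,4.22,0,0,0]])

```text
time: 22.3
position: [0.4434, 0.108, -0.0065]
tool_rot: [0.972, 0.234, -0.0, -0.0]
ft_force: [0.4, -0.7, 0.1]
grip_width: 0.0869
```

Request:
carry_out(deltas=[[0,0,0,0,0,0,0],[0.2,0,0,0,0,0,0],[0.4,0,0,0,0,0,0],[1,0,0,0,0,0,0],[1,0,0,0,0,0,0],[1,0,0,0,0,0,0],[1,0,0,0,0,0,0],[1,0,0,0,0,0,0]], force=18)

```text
time: 23.1
position: [0.4432, 0.1079, -0.0059]
tool_rot: [0.972, 0.234, 0.0, 0.0]
ft_force: [-0.4, 0.1, 0.4]
grip_width: 0.0352
```

```bash
python3 tip.py s15;python3 g.py 444.7 108 90 27
```

```text
pos [443.2 107.9  -5.9] w 0.0354 F [ 0.5 -0.1  0.9]
side -1 n 7 lowest z [89. 91. 91. 91.] tip-TCP z 96.8 ymean -1.4
side 1 n 62 lowest z [31. 31. 31. 33.] tip-TCP z 36.8 ymean 0.8
crop origin row,col 133 249
t 23.15 pos [443.2 107.9  -5.9] yaw 27.0 w 0.0354 F [ 0.5 -0.1  0.9]
shift [ 0.06  0.02 -3.84] rot [ 0. -0.  0.] rows 2.0 1.0
mid tool axes for world up 1: [ 0.  0. -1.]
```

View pics/s15.png

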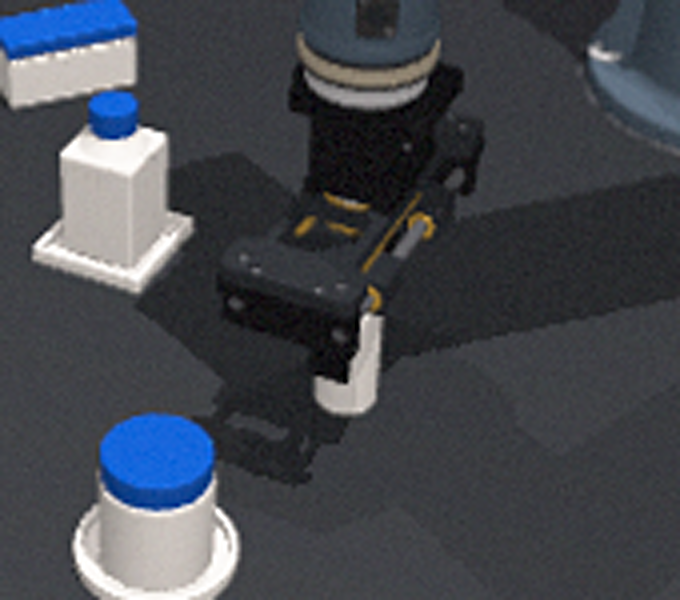

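Slim bottle held at 35.4 mm. The jar sits inside its tray. The path crosses the square bottle, so I'm lifting high.

Request:
carry_out(deltas=[[1,0,0,-0.4,0,0,0],[1,0,0,-1.1,0,0,0],[1,0,0,-2,0,0,0],[1,0,0,-3,0,0,0],[1,0,0,-4,0,0,0],[1,0,0,-5,0,0,0],[1,0,0,-5.6,0,0,0],[1,0,0,-5.6,0,0,0]])

```text
time: 23.95
position: [0.4444, 0.108, 0.1364]
tool_rot: [0.972, 0.234, 0.003, 0.001]
ft_force: [-0.2, 0.4, -1.0]
grip_width: 0.0352
```

```bash
python3 tip.py s16;python3 g.py 504.8 -385 134 27
```

```text
pos [443.4 107.9 135.1] w 0.0354 F [-0.8  0.2 -1.7]
side 1 n 133 lowest z [161. 174. 174. 174.] tip-TCP z 38.6 ymean 0.6
crop origin row,col 83 252
t 24.0 pos [443.4 107.9 135.1] yaw 27.0 w 0.0354 F [-0.8  0.2 -1.7]
shift [-6.78 18.68  0.05] rot [ 0.1 -0.1  0. ] rows 10.0 1.0
mid tool axes for world up 1: [ 0.002  0.001 -1.   ]
```

View pics/s16.png

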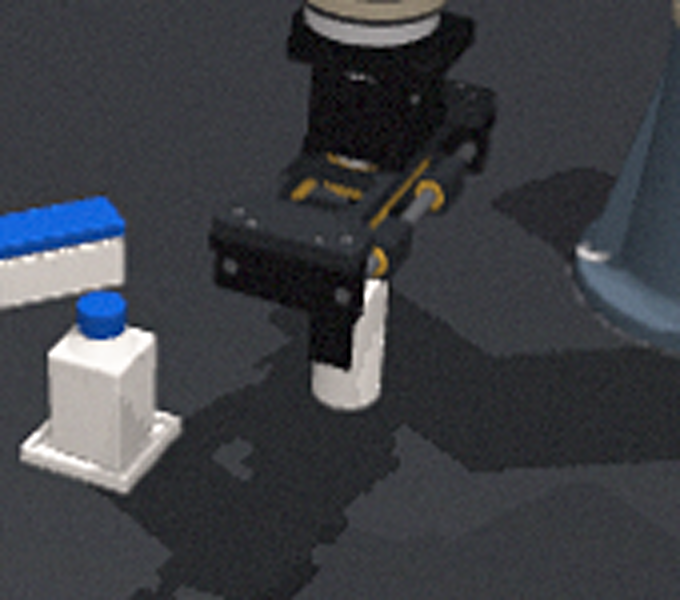

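Request:
carry_out(deltas=[[1,-0.3,0.9,0,0,0,0],[1,-0.8,2.1,0,0,0,0],[1,-1.3,3.5,0,0,0,0],[1,-1.8,5,0,0,0,0],[1,-2.4,6.6,0,0,0,0],[1,-3,8.2,0,0,0,0],[1,-3.5,9.7,0,0,0,0],[1,-4.1,11.3,0,0,0,0]])

```text
time: 24.8
position: [0.479, -0.1911, 0.1326]
tool_rot: [0.972, 0.234, -0.001, -0.001]
ft_force: [-0.3, 0.1, -0.9]
grip_width: 0.0357
```

```bash
python3 g.py 504.8 -385 134 27
```

```text
t 24.8 pos [ 479.  -191.1  132.6] yaw 27.0 w 0.0357 F [-0.3  0.1 -0.9]
shift [-2.6   7.38 -0.08] rot [-0.2  0.1  0. ] rows 4.0 1.0
mid tool axes for world up 1: [-0.001 -0.003 -1.   ]
```

Request:
carry_out(deltas=[[1,-0.5,1.5,0,0,0,0],[1,-1.1,3,0,0,0,0],[1,-1.6,4.5,0,0,0,0],[1,-2.1,5.9,0,0,0,0],[1,-2.4,6.9,0,0,0,0],[1,-2.6,7.38,0,0,0,0],[1,-2.6,7.38,0,0,0,0],[1,-2.6,7.38,0,0,0,0]])

```text
time: 25.6
position: [0.5051, -0.3822, 0.1329]
tool_rot: [0.972, 0.234, -0.001, -0.002]
ft_force: [0.2, 0.8, -1.1]
grip_width: 0.0354
```

```bash
python3 tip.py s17;python3 g.py 504.8 -385 10 27
```

```text
pos [ 505.3 -381.9  133.2] w 0.0355 F [ 0.1 -0.4 -1.8]
side -1 n 87 lowest z [171. 172. 174. 176.] tip-TCP z 41.2 ymean -9.3
side 1 n 151 lowest z [170. 171. 172. 172.] tip-TCP z 38.9 ymean -3.1
crop origin row,col 6 119
t 25.65 pos [ 505.3 -381.9  133.2] yaw 27.1 w 0.0355 F [ 0.1 -0.4 -1.8]
shift [-0.07  0.12  4.93] rot [-0.2  0.   0.1] rows 3.0 1.0
mid tool axes for world up 1: [-0.001 -0.003 -1.   ]
```

View pics/s17.png

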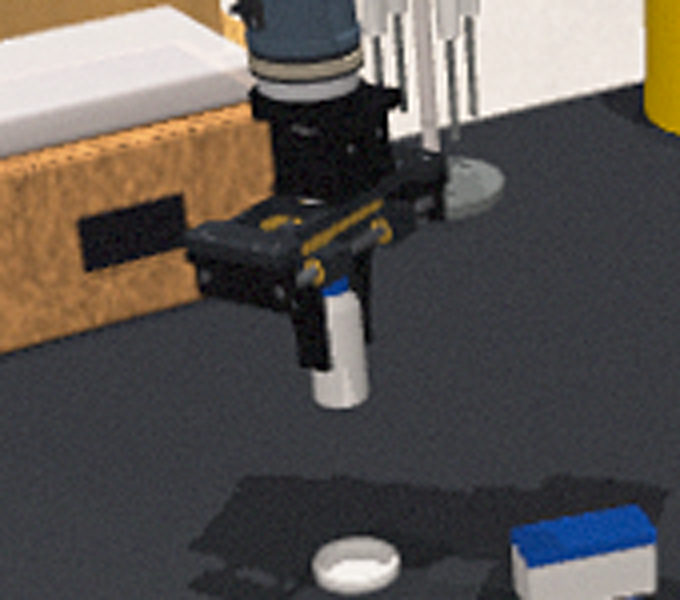

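The slim bottle is above the small round tray (crop (565,355)), and nothing is in the way. Lowering.

Request:
carry_out(deltas=[[1,-0.05,0.08,0.6,0,0,0],[1,-0.05,0.08,1.3,0,0,0],[1,-0.05,0.08,2,0,0,0],[1,-0.05,0.08,2.8,0,0,0],[1,-0.05,0.08,3.5,0,0,0],[1,-0.05,0.08,4.2,0,0,0],[1,-0.05,0.08,4.8,0,0,0],[1,-0.05,0.08,4.8,0,0,0]])

```text
time: 26.45
position: [0.5043, -0.3841, 0.0113]
tool_rot: [0.972, 0.234, -0.001, -0.003]
ft_force: [-0.9, 0.8, -0.7]
grip_width: 0.0355
```

Request:
carry_out(deltas=[[1,0,0,0,0,0,0],[1,0,0,0,0,0,0]])

```text
time: 26.65
position: [0.5065, -0.387, 0.0149]
tool_rot: [0.972, 0.234, 0.0, 0.001]
ft_force: [0.3, -0.5, -1.1]
grip_width: 0.0352
```

```bash
python3 tip.py s18;python3 g.py 504.8 -385 -2.9 27
```

```text
pos [ 506.6 -387.2   15.1] w 0.0354 F [-1.2 -1.4 -0.6]
side -1 n 62 lowest z [51. 54. 58. 59.] tip-TCP z 43.0 ymean -10.3
side 1 n 109 lowest z [53. 54. 54. 55.] tip-TCP z 39.3 ymean -4.5
crop origin row,col 44 121
t 26.7 pos [ 506.6 -387.2   15.1] yaw 27.0 w 0.0354 F [-1.2 -1.4 -0.6]
shift [-0.02 -0.11  0.72] rot [ 0.1 -0.   0. ] rows 1.0 1.0
mid tool axes for world up 1: [ 0.001  0.002 -1.   ]
```

View pics/s18.png

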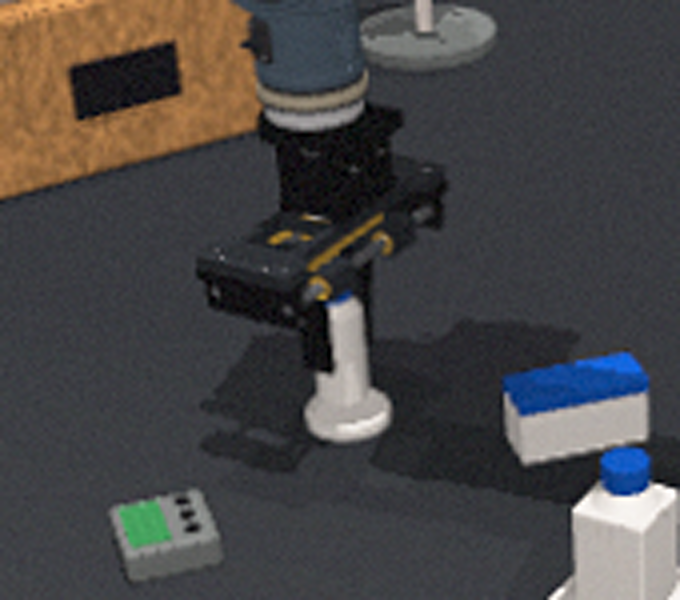

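Request:
carry_out(deltas=[[1,0,-0.08,0,0,0,0],[1,0,-0.09,0.15,0,0,0],[1,0,-0.09,0.3,0,0,0],[1,0,-0.09,0.42,0,0,0],[1,0,-0.09,0.5,0,0,0],[1,0,-0.09,0.56,0,0,0],[1,0,-0.09,0.6,0,0,0],[1,0,-0.09,0.6,0,0,0]])

```text
time: 27.5
position: [0.5048, -0.3845, -0.0011]
tool_rot: [0.972, 0.234, -0.0, -0.0]
ft_force: [-0.0, -0.2, -1.2]
grip_width: 0.0353
```

```bash
python3 g.py 504.8 -385 -2.9 27
```

```text
t 27.5 pos [ 504.8 -384.5   -1.1] yaw 27.0 w 0.0353 F [-0.  -0.2 -1.2]
shift [-0.01  0.02  0.07] rot [-0.  0.  0.] rows 1.0 1.0
mid tool axes for world up 1: [-0. -0. -1.]
```

Request:
carry_out(deltas=[[1,0,0,0.03,0,0,0],[1,0,0,0.06,0,0,0],[1,0,0,0.08,0,0,0],[1,0,0,0.08,0,0,0]])

```text
time: 27.9
position: [0.5049, -0.3846, -0.0028]
tool_rot: [0.972, 0.234, 0.0, 0.0]
ft_force: [-0.6, 1.2, -1.3]
grip_width: 0.035
```

Request:
carry_out(deltas=[[1,0,0,0.02,0,0,0],[1,0,0,0.04,0,0,0],[1,0,0,0.04,0,0,0]])

```text
time: 28.2
position: [0.505, -0.3847, -0.0029]
tool_rot: [0.972, 0.234, 0.0, 0.0]
ft_force: [-0.4, 1.5, 5.4]
grip_width: 0.0355
```

Contact. Releasing, then rising.

Request:
carry_out(deltas=[[0.5,0,0,-0.03,0,0,0],[0.3,0,0,-0.03,0,0,0],[0,0,0,-0.03,0,0,0],[-0.5,0,0,-0.03,0,0,0],[-1,0,0,-0.03,0,0,0],[-1,0,0,-0.03,0,0,0],[-1,0,0,-0.03,0,0,0],[-1,0,0,-0.03,0,0,0]])

```text
time: 29.0
position: [0.5049, -0.3846, -0.0032]
tool_rot: [0.972, 0.234, -0.0, -0.0]
ft_force: [-0.0, 0.2, 0.4]
grip_width: 0.0749
```

Request:
carry_out(deltas=[[-1,0,0,-0.4,0,0,0],[-1,0,0,-1.2,0,0,0],[-1,0,0,-2,0,0,0],[-1,0,0,-3,0,0,0],[-1,0,0,-4,0,0,0],[-1,0,0,-4,0,0,0],[-1,0,0,-4,0,0,0]])

```text
time: 29.7
position: [0.5051, -0.3848, 0.0978]
tool_rot: [0.972, 0.234, 0.0, 0.001]
ft_force: [0.2, 0.4, -0.0]
grip_width: 0.0872
```

```bash
python3 tip.py s19;python3 g.py 387 -268.3 95 76;python3 g.py 387 -268.3 95 -104
```

```text
pos [ 504.5 -384.1   96.7] w 0.087 F [ 0.6 -0.1 -0.3]
side -1 n 171 lowest z [134. 134. 135. 135.] tip-TCP z 38.2 ymean -2.8
side 1 n 149 lowest z [135. 136. 136. 137.] tip-TCP z 39.8 ymean -2.2
crop origin row,col 18 120
t 29.75 pos [ 504.5 -384.1   96.7] yaw 27.0 w 0.087 F [ 0.6 -0.1 -0.3]
shift [-2.08 -6.26  0.07] rot [ -0.  -0. -49.] rows 4.0 6.0
mid tool axes for world up 1: [-0.    -0.001 -1.   ]
t 29.75 pos [ 504.5 -384.1   96.7] yaw 27.0 w 0.087 F [ 0.6 -0.1 -0.3]
shift [-2.08 -6.26  0.07] rot [ -0.   0. 131.] rows 4.0 16.0
mid tool axes for world up 1: [-0.    -0.001 -1.   ]
```

View pics/s19.png

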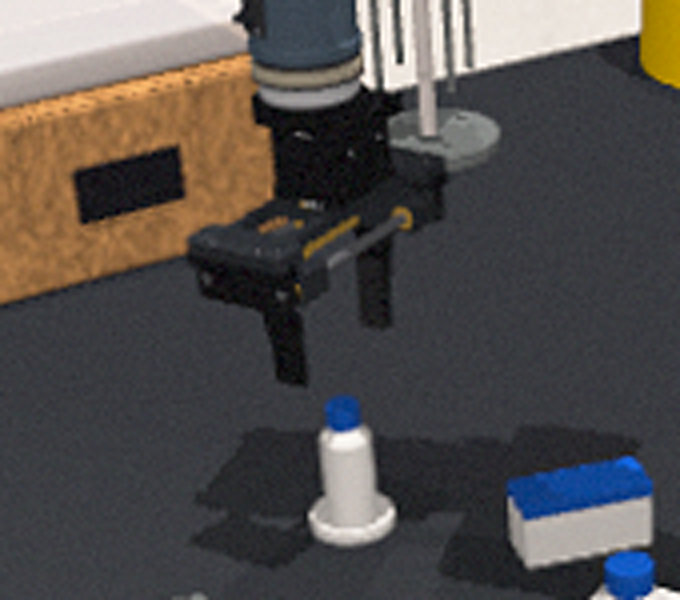

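The slim bottle is upright inside the small round tray. Now the slide box.

Request:
carry_out(deltas=[[-1,-0.3,-0.8,0,0,0,-6],[-1,-0.6,-1.8,0,0,0,-13],[-1,-1,-3,0,0,0,-21],[-1,-1.3,-4,0,0,0,-29],[-1,-1.7,-5.1,0,0,0,-37],[-1,-1.9,-5.9,0,0,0,-44],[-1,-2.08,-6.26,0,0,0,-49],[-1,-2.08,-6.26,0,0,0,-49]])

```text
time: 30.55
position: [0.3853, -0.2664, 0.0958]
tool_rot: [0.788, 0.616, -0.0, -0.003]
ft_force: [-0.7, -0.8, -0.2]
grip_width: 0.087
```

Request:
carry_out(deltas=[[-1,0,0,0,0,0,0],[-1,0,0,0,0,0,0]])

```text
time: 30.75
position: [0.3881, -0.2696, 0.0965]
tool_rot: [0.788, 0.615, 0.0, 0.0]
ft_force: [1.3, -0.6, 0.3]
grip_width: 0.087
```

```bash
python3 tip.py s20;python3 g.py 387 -268.3 -21 76
```

```text
pos [ 388.1 -269.6   96.6] w 0.087 F [-0.9 -0.3 -0.7]
side -1 n 81 lowest z [41. 49. 51. 51.] tip-TCP z -45.7 ymean 7.4
side 1 n 158 lowest z [135. 136. 136. 137.] tip-TCP z 39.8 ymean 2.3
crop origin row,col 22 178
t 30.8 pos [ 388.1 -269.6   96.6] yaw 76.0 w 0.087 F [-0.9 -0.3 -0.7]
shift [ 0.04 -0.06  4.7 ] rot [ 0.  0. -0.] rows 3.0 1.0
mid tool axes for world up 1: [-0.     0.001 -1.   ]
```

View pics/s20.png

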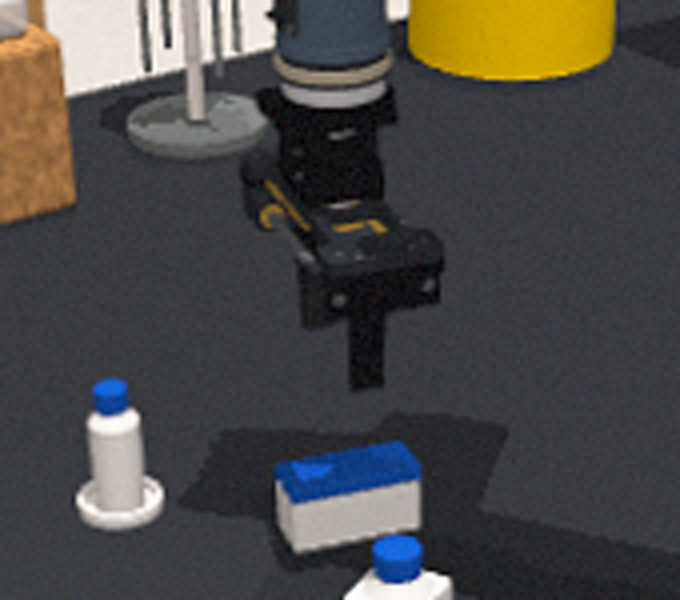

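The fingers straddle the box's width and the neighbours are clear. Descending.

Request:
carry_out(deltas=[[-1,0.04,-0.06,0.8,0,0,0],[-1,0.04,-0.06,1.6,0,0,0],[-1,0.04,-0.06,2.4,0,0,0],[-1,0.04,-0.06,3.2,0,0,0],[-1,0.04,-0.06,3.9,0,0,0],[-1,0.04,-0.06,4.4,0,0,0],[-1,0.04,-0.06,4.7,0,0,0],[-1,0.04,-0.06,4.7,0,0,0]])

```text
time: 31.6
position: [0.3862, -0.2675, -0.0217]
tool_rot: [0.788, 0.616, -0.0, -0.001]
ft_force: [-0.6, -0.4, -0.2]
grip_width: 0.0867
```

Request:
carry_out(deltas=[[0,0,0,0,0,0,0],[0.15,0,0,0,0,0,0],[0.3,0,0,0,0,0,0],[1,0,0,0,0,0,0],[1,0,0,0,0,0,0],[1,0,0,0,0,0,0],[1,0,0,0,0,0,0],[1,0,0,0,0,0,0]], force=20)

```text
time: 32.4
position: [0.3863, -0.2675, -0.0206]
tool_rot: [0.788, 0.616, -0.0, 0.0]
ft_force: [-0.0, -0.7, 1.2]
grip_width: 0.0396
```

```bash
python3 tip.py s21;python3 g.py 387 -268.3 120 76
```

```text
pos [ 386.3 -267.6  -20.6] w 0.0399 F [ 0.2 -1.   2. ]
side 1 n 72 lowest z [23. 23. 23. 24.] tip-TCP z 43.9 ymean 0.7
crop origin row,col 59 180
t 32.45 pos [ 386.3 -267.6  -20.6] yaw 76.0 w 0.0399 F [ 0.2 -1.   2. ]
shift [-0.02  0.04 -5.62] rot [0. 0. 0.] rows 3.0 1.0
mid tool axes for world up 1: [-0.  0. -1.]
```

View pics/s21.png

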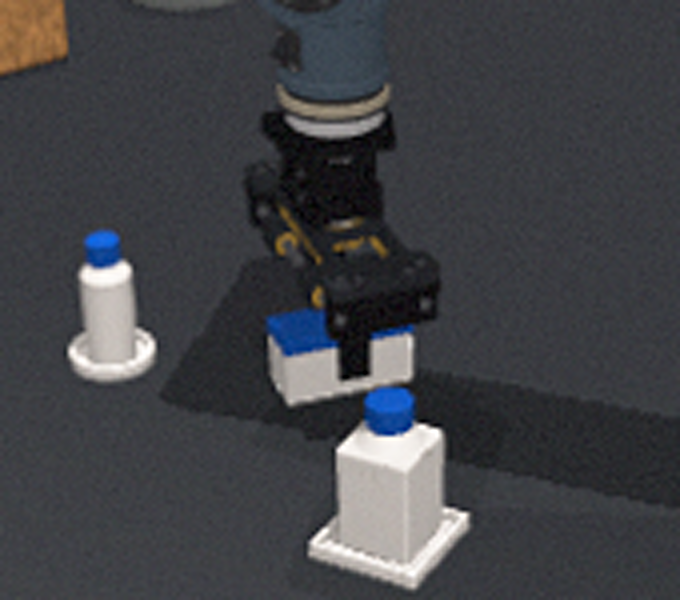

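Box held at 39.9 mm. I'm lifting high to pass over the square bottle.

Request:
carry_out(deltas=[[1,0,0,-0.4,0,0,0],[1,0,0,-1.1,0,0,0],[1,0,0,-2,0,0,0],[1,0,0,-3,0,0,0],[1,0,0,-4,0,0,0],[1,0,0,-5,0,0,0],[1,0,0,-5.8,0,0,0],[1,0,0,-5.8,0,0,0]])

```text
time: 33.25
position: [0.3875, -0.2688, 0.127]
tool_rot: [0.788, 0.616, 0.0, 0.003]
ft_force: [0.1, -0.6, -0.6]
grip_width: 0.0398
```

```bash
python3 tip.py s22;python3 g.py 532 352.3 124 132.2
```

```text
pos [ 386.7 -268.   125.5] w 0.0402 F [ 0.5 -0.4 -0.9]
side -1 n 8 lowest z [197. 199. 200. 201.] tip-TCP z 74.1 ymean 10.8
side 1 n 113 lowest z [149. 167. 167. 167.] tip-TCP z 41.5 ymean 2.5
crop origin row,col 13 178
t 33.3 pos [ 386.7 -268.   125.5] yaw 76.0 w 0.0402 F [ 0.5 -0.4 -0.9]
shift [ 2.548e+01 -3.400e-01  1.000e-02] rot [  0.1   0.2 -56.2] rows 13.0 7.0
mid tool axes for world up 1: [-0.002  0.003 -1.   ]
```

View pics/s22.png

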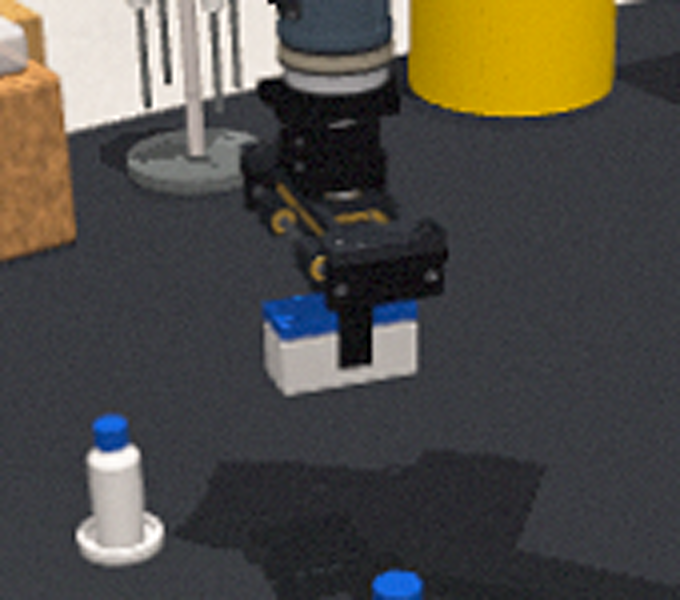

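Request:
carry_out(deltas=[[1,0.9,0,0,0,0,0],[1,2.3,0,0,0,0,0],[1,3.9,-0.05,0,0,0,0],[1,5.5,-0.1,0,0,0,0],[1,7.1,-0.1,0,0,0,0],[1,8.7,-0.1,0,0,0,0],[1,10.3,-0.15,0,0,0,0],[1,11.9,-0.2,0,0,0,0]])

```text
time: 34.1
position: [0.452, 0.0243, 0.123]
tool_rot: [0.788, 0.616, -0.001, -0.001]
ft_force: [-0.2, 0.0, -1.5]
grip_width: 0.0401
```

```bash
python3 g.py 532 352.3 124 132.2
```

```text
t 34.1 pos [452.   24.3 123. ] yaw 76.0 w 0.0401 F [-0.2  0.  -1.5]
shift [13.5  -0.06 -0.04] rot [ -0.2  -0.1 -56.2] rows 7.0 7.0
mid tool axes for world up 1: [-0.    -0.003 -1.   ]
```

Request:
carry_out(deltas=[[1,1.6,0,0,0,0,-7],[1,3.2,0,0,0,0,-14],[1,4.8,0,0,0,0,-21],[1,6.4,0,0,0,0,-28],[1,8,0,0,0,0,-35],[1,9.6,0,0,0,0,-42],[1,11.2,0,0,0,0,-48],[1,12.3,0,0,0,0,-53]])

```text
time: 34.9
position: [0.5265, 0.3231, 0.1222]
tool_rot: [0.428, 0.904, -0.001, -0.001]
ft_force: [-0.6, -0.3, -0.8]
grip_width: 0.0397
```

```bash
python3 g.py 532 352.3 124 132.2
```

```text
t 34.9 pos [526.5 323.1 122.2] yaw 129.3 w 0.0397 F [-0.6 -0.3 -0.8]
shift [ 0.76  0.91 -0.07] rot [-0.1 -0.1 -2.9] rows 1.0 1.0
mid tool axes for world up 1: [ 0.001 -0.002 -1.   ]
```

Request:
carry_out(deltas=[[1,0.4,0.5,0,0,0,-1.5],[1,0.76,0.91,0,0,0,-2.9],[1,0.76,0.91,0,0,0,-2.9],[1,0.76,0.91,0,0,0,-2.9],[1,0.76,0.91,0,0,0,-2.9],[1,0.76,0.91,0,0,0,-2.9]])

```text
time: 35.5
position: [0.533, 0.3487, 0.1244]
tool_rot: [0.408, 0.913, -0.0, -0.0]
ft_force: [-0.7, 1.0, -1.3]
grip_width: 0.04
```

```bash
python3 tip.py s23;python3 g.py 532 352.3 -5 132.2
```

```text
pos [533.1 348.9 124.5] w 0.0399 F [-0.4  0.4 -1.3]
side -1 n 167 lowest z [160. 162. 163. 164.] tip-TCP z 38.3 ymean 8.9
side 1 n 156 lowest z [161. 161. 163. 163.] tip-TCP z 38.5 ymean 9.1
crop origin row,col 167 299
t 35.55 pos [533.1 348.9 124.5] yaw 131.9 w 0.0399 F [-0.4  0.4 -1.3]
shift [0.13 0.06 5.18] rot [-0.   0.  -0.3] rows 3.0 1.0
mid tool axes for world up 1: [-0. -0. -1.]
```

View pics/s23.png

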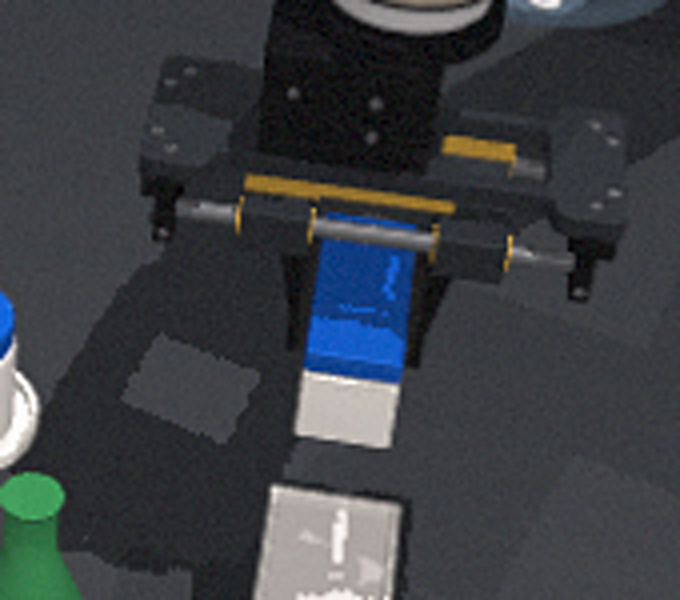

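The box is over the oblong tray and parallel to it, and the gripper's left end stays clear of the flask. Lowering.

Request:
carry_out(deltas=[[1,0.1,0.05,0.6,0,0,-0.3],[1,0.1,0.05,1.3,0,0,-0.3],[1,0.1,0.05,2.1,0,0,-0.3],[1,0.1,0.05,2.9,0,0,-0.3],[1,0.1,0.05,3.6,0,0,-0.3],[1,0.1,0.05,4.3,0,0,-0.3],[1,0.1,0.05,4.8,0,0,-0.3],[1,0.1,0.05,4.8,0,0,-0.3]])

```text
time: 36.35
position: [0.5304, 0.3517, 0.0017]
tool_rot: [0.405, 0.914, -0.002, -0.002]
ft_force: [-1.2, 0.5, -1.1]
grip_width: 0.04
```

Request:
carry_out(deltas=[[1,0,0,0,0,0,0],[1,0,0,0,0,0,0]])

```text
time: 36.55
position: [0.5331, 0.353, 0.0052]
tool_rot: [0.405, 0.914, 0.001, 0.001]
ft_force: [-0.1, 1.2, 0.1]
grip_width: 0.0398
```

```bash
python3 tip.py s24;python3 g.py 532 352.3 -17.6 132.2
```

```text
pos [533.2 353.    5.4] w 0.0402 F [ 0.3 -0.6 -1. ]
side -1 n 109 lowest z [45. 45. 45. 45.] tip-TCP z 39.9 ymean 10.1
side 1 n 108 lowest z [40. 45. 47. 47.] tip-TCP z 41.5 ymean 10.4
crop origin row,col 214 294
t 36.6 pos [533.2 353.    5.4] yaw 132.2 w 0.0402 F [ 0.3 -0.6 -1. ]
shift [ 0.01 -0.06  0.92] rot [0.1 0.  0. ] rows 1.0 1.0
mid tool axes for world up 1: [-0.001  0.002 -1.   ]
```

View pics/s24.png

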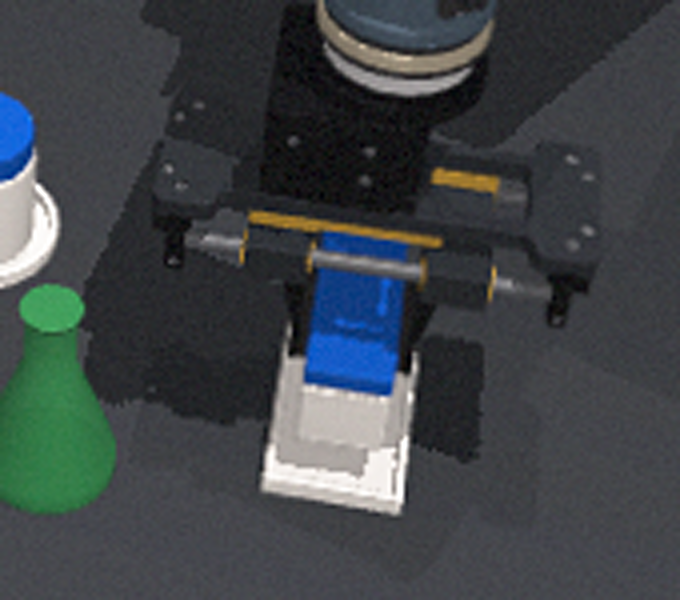

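Request:
carry_out(deltas=[[1,0,-0.05,0.15,0,0,0],[1,0,-0.05,0.32,0,0,0],[1,0,-0.05,0.5,0,0,0],[1,0,-0.05,0.65,0,0,0],[1,0,-0.05,0.75,0,0,0],[1,0,-0.05,0.82,0,0,0],[1,0,-0.05,0.84,0,0,0],[1,0,-0.05,0.84,0,0,0]])

```text
time: 37.4
position: [0.5314, 0.3518, -0.0168]
tool_rot: [0.405, 0.914, -0.0, -0.0]
ft_force: [1.1, -0.4, -1.7]
grip_width: 0.0397
```

```bash
python3 g.py 532 352.3 -17.6 132.2
```

```text
t 37.4 pos [531.4 351.8 -16.8] yaw 132.2 w 0.0397 F [ 1.1 -0.4 -1.7]
shift [-0.    0.03  0.03] rot [-0. -0.  0.] rows 1.0 1.0
mid tool axes for world up 1: [ 0. -0. -1.]
```

Request:
carry_out(deltas=[[1,0,0,0.02,0,0,0],[1,0,0,0.04,0,0,0],[1,0,0,0.04,0,0,0]])

```text
time: 37.7
position: [0.5315, 0.3519, -0.0175]
tool_rot: [0.405, 0.914, 0.0, 0.0]
ft_force: [-0.4, 0.9, 0.4]
grip_width: 0.0397
```

Request:
carry_out(deltas=[[1,0,0,0.02,0,0,0],[1,0,0,0.03,0,0,0],[1,0,0,0.03,0,0,0]])

```text
time: 38.0
position: [0.5316, 0.3519, -0.0175]
tool_rot: [0.405, 0.914, 0.0, 0.0]
ft_force: [-0.9, -1.5, 5.4]
grip_width: 0.04
```

Seated at the expected height with +5 N. Releasing and rising.

Request:
carry_out(deltas=[[0.3,0,0,-0.03,0,0,0],[0.15,0,0,-0.03,0,0,0],[-0.2,0,0,-0.03,0,0,0],[-0.6,0,0,-0.03,0,0,0],[-1,0,0,-0.03,0,0,0],[-1,0,0,-0.03,0,0,0],[-1,0,0,-0.03,0,0,0],[-1,0,0,-0.03,0,0,0]])

```text
time: 38.8
position: [0.5314, 0.3518, -0.0177]
tool_rot: [0.405, 0.914, -0.0, -0.0]
ft_force: [0.7, 0.8, 0.1]
grip_width: 0.0796
```

Request:
carry_out(deltas=[[-1,0,0,-0.4,0,0,0],[-1,0,0,-1.2,0,0,0],[-1,0,0,-2.2,0,0,0],[-1,0,0,-3.4,0,0,0],[-1,0,0,-4.8,0,0,0],[-1,0,0,-6,0,0,0],[-1,0,0,-6,0,0,0]])

```text
time: 39.5
position: [0.5349, 0.3534, 0.1384]
tool_rot: [0.405, 0.914, 0.004, 0.004]
ft_force: [-0.5, 0.1, -0.8]
grip_width: 0.0869
```

```bash
python3 g.py 380 330 140 132.2; python3 m.py; python3 - <<'E'
from h import *
for n in("top","scene"):
    p,d=camera(n); cv2.imwrite(f"pics/{n}9.png",p[:,:,::-1])
E
```

```text
t 39.5 pos [534.9 353.4 138.4] yaw 132.2 w 0.0869 F [-0.5  0.1 -0.8]
shift [ 3.47 -5.22 -0.13] rot [0.6 0.2 0. ] rows 4.0 1.0
mid tool axes for world up 1: [-0.004  0.011 -1.   ]
top square_bottle [243. 306.] [0.65] surf [462. -75.  95.]
   contour@z (array([467.3, -89. ]), array([26.7, 26.9]), 43.8) circ [array([467.5, -88.2]), np.float64(14.3)]
   cloud top (array([466.3, -87.6]), array([28.1, 25.8]), 89.3) zmed 0.1051
   body (array([466.6, -88.3]), array([50. , 50.3]), 27.0) 338
   slice (array([466. , -67.3]), array([24.7, 56.1]), 82.2) 16
   slice (array([469.4, -70.8]), array([29.5, 63.8]), 76.2) 24
top jar [178. 194.] [0.67] surf [601. 151.  77.]
   contour@z (array([606.6, 153.6]), array([57.8, 54.9]), 53.8) circ [array([606.2, 154.2]), np.float64(29.7)]
   cloud top (array([605.6, 153.4]), array([54.9, 55.2]), 87.7) zmed 0.0752
top slim_bottle [218. 442.] [0.86] surf [ 510. -370.   74.]
   contour@z (array([ 505.1, -382.6]), array([28. , 22.8]), 86.6) circ [array([ 504.8, -382.8]), np.float64(14.3)]
   cloud top (array([ 504.7, -383.9]), array([23.7, 19.5]), 87.1) zmed 0.09
[... 2227 characters left out ...]
y([77. , 76.2]), 28.8) zmed 0.0091
scene large_round_tray [280. 285.] [0.95, 0.45] surf [630. 174.   7.]
   contour@z (array([614. , 162.1]), array([78.1, 85.5]), 52.1) circ [array([610.4, 156.6]), np.float64(45.7)]
   cloud top (array([613.5, 160.1]), array([70.8, 83.3]), 53.3) zmed 0.0092
scene small_round_tray [150. 208.] [0.56, 0.52] surf [ 518. -358.   14.]
   contour@z (array([ 506.4, -379. ]), array([67.3, 60. ]), 74.8) circ [array([ 505.3, -381.1]), np.float64(36.4)]
   cloud top (array([ 507. , -381.5]), array([58.5, 54.3]), 57.9) zmed 0.0094
scene oblong_tray MISS
scene flask [320. 303.] [0.87, 0.57] surf [683. 309.  50.]
scene timer [178. 162.] [0.6, 0.34] surf [ 690. -289.   28.]
```

View pics/scene9.png

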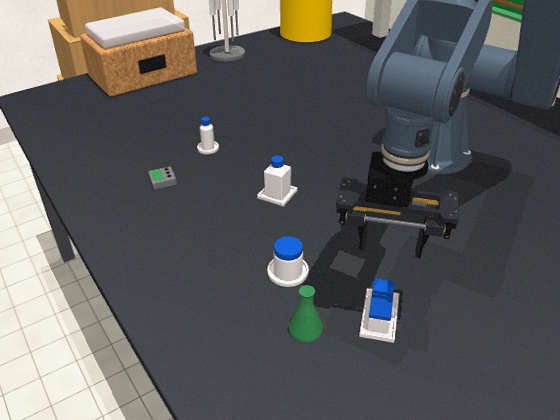

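View pics/top9.png

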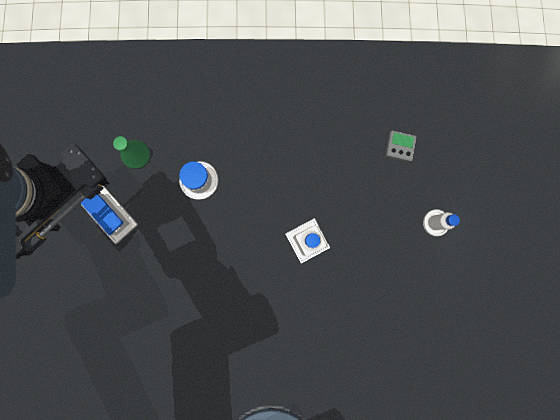

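All four containers stand in their trays: square bottle scene (180,278), jar (262,288), slim bottle (137,207), slide box (308,380). Every top is 3 mm higher than on the bench, i.e. on the tray floor. The flask and timer are at their old pixels. Handing in.

```bash
python3 -c "
from rig import *
o=get_obs();print(o['time'],o['position'],o['ft_force']);print(hand_in())"
```

```text
40.7 [0.53140092 0.35179534 0.13235502] [-0.10838774 -0.46189438 -0.604726  ]
the job is handed in; nothing more can be done
None
```

I put all four containers into their matching trays, in the order listed, and handed the job in at 40.7 s. Each was set down until a light contact showed at the wrist (about 5 to 15 N) before I let go.

**Final checks:**
- **Position:** the tops read 105, 75, 95–97 and 53 mm, about 3 mm above their bench heights, so they sit on the tray floors. Centres are within about 2 mm of the tray centres, and the square bottle and slide box are aligned with their trays.
- **Flask and timer:** they appear at the same place in the pictures before and after.
- **Gripper:** it was clear of everything when I handed in.

**What disagreed or went wrong:**
- **Fingertip height:** the fingertips were about 38 mm higher than the reported tool position. My first grasp therefore closed lightly on the square bottle's shoulder. I released it, confirmed the bottle had not moved, measured the offset with the depth camera and corrected for it from then on.
- **Detection errors:** in the last look, the top camera's detector marked the flask as the slide box because the gripper partly hid the box. The scene camera missed the now-filled oblong tray. I settled both from the pictures and the depth readings.

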